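Set out the drawer pulls that match the sample

TASK

The pull lying in the caliper is the sample for this drawer front: first slide the caliper's jaw shut on it until it is nipped between both jaws, and leave it so. Then lay the straightedge in the drawer front's recess, flat and flush against the rail farthest from the robot, and stand every loose pull of the sample's length on its plate in one row flush against the straightedge's free edge, each within the straightedge's length. Put every loose pull of the other length in the plywood tray, and do not disturb the vase, bowl or screwdriver.

Things in the scene. Friction and masses are not known exactly. Their poses are not given: they have to be found in the camera images.
- gauge: steel bench caliper, fixed; it measures along its y. Origin on the counter, below the line between the jaws. Fixed jaw: its inner face at y = +85 mm, x -25 to +50 mm, 32 mm tall, 14 mm thick. Beam along y at x 30 to 50 mm, 18 mm high. The sample lies on the counter itself (no bed), along y near x = 0, y = +22 mm
- jaw (a joint): position of the caliper's sliding jaw, m: 0 = opening 140 mm (inner face at gauge y = -55 mm), grows as the jaw moves along gauge +y and shuts; opening = 140 mm - value, so 0.030 on a 110 mm part and 0.076 on a 64 mm part (up to 3 mm less if the part lies a little askew); travel 0.110; it drags with about 2 N and stays where it is left
- jaw_post (a point): centre of the upper half of the black thumb post on the sliding jaw: post 14 mm (gauge y) x 24 mm (x), from 32 to 64 mm above the counter; this point is 56 mm up. The jaw's inner face lies 7 mm to gauge +y of it. The jaw is 32 mm tall
- front: grey shaker drawer front, fixed face up. Origin: centre of the underside. 200 (x) x 370 (y) mm; recess floor 12 mm up, 140 (x) x 310 (y) mm; rails round it 6 mm proud. The far rail's inner face is at x = +70 mm
- straightedge: aluminium straightedge 60 (x) x 270 (y) x 6 mm with a black grip bar along y on its middle, 14 mm wide (x), 100 long, from 6 to 36 mm up; 280 g. Both long edges alike. Origin: centre of the underside
- tray: shallow plywood tray, fixed, outside 150 (x) x 180 (y) x 28 mm, walls and floor 5 mm. Origin: centre of the underside
- short_a: short brass bar pull on a backplate, feet down: plate 64 (along its y) x 30 x 5 mm, over it a bar 12 wide (x), 58 long, 8 tall, top 30 mm up, clear span between posts 38 mm; 80 g nominal. Origin: centre of the plate's underside; z up. Grip the bar across x. One of short_a and long_a lies in the caliper at the start and is the sample; the other lies with the loose pulls.
- short_b: short brass bar pull on a backplate, feet down: plate 64 (along its y) x 30 x 5 mm, over it a bar 12 wide (x), 58 long, 8 tall, top 30 mm up, clear span between posts 38 mm; 80 g nominal. Origin: centre of the plate's underside; z up. Grip the bar across x. May be absent (None).
- short_c: short brass bar pull on a backplate, feet down: plate 64 (along its y) x 30 x 5 mm, over it a bar 12 wide (x), 58 long, 8 tall, top 30 mm up, clear span between posts 38 mm; 80 g nominal. Origin: centre of the plate's underside; z up. Grip the bar across x. May be absent (None).
- long_a: long brass bar pull on a backplate, feet down: plate 110 (along its y) x 30 x 5 mm, over it a bar 12 wide (x), 104 long, 8 tall, top 30 mm up, clear span between posts 84 mm; 108 g nominal. Origin: centre of the plate's underside; z up. Grip the bar across x. One of short_a and long_a lies in the caliper at the start and is the sample; the other lies with the loose pulls.
- long_b: long brass bar pull on a backplate, feet down: plate 110 (along its y) x 30 x 5 mm, over it a bar 12 wide (x), 104 long, 8 tall, top 30 mm up, clear span between posts 84 mm; 108 g nominal. Origin: centre of the plate's underside; z up. Grip the bar across x. May be absent (None).
- long_c: long brass bar pull on a backplate, feet down: plate 110 (along its y) x 30 x 5 mm, over it a bar 12 wide (x), 104 long, 8 tall, top 30 mm up, clear span between posts 84 mm; 108 g nominal. Origin: centre of the plate's underside; z up. Grip the bar across x. May be absent (None).
- vase: white ceramic vase, 132 mm wide, 200 tall; origin under its centre; leave alone
- bowl: white ceramic bowl, 130 mm wide, 55 tall; origin under its centre; leave alone
- driver: screwdriver with a black handle; leave alone
Not all that is in view belongs to the job. Leave any black or orange look-alike of the long_a alone.

How it is judged:
By the outcome, as a careful person would: the job done as asked, in the order asked, and still so for the second after the job is handed in, with the robot touching nothing.
Of short_b, short_c, long_b, long_c only 3 to 4 are there at a start; the rules pass over those that are not, and their reading is None.
At some moment in a run one of straightedge, short_b, short_c, long_b, long_c may be knocked a few centimetres aside while the robot is not near it.
Once in a run the grip may slacken for a moment while it holds something.
It also fails if it takes over 200 s, if anything falls off the work surface, if the arm or the gripper's body presses on something with over 40 N, if the wrist force passes 120 N, or if a joint passes its speed limit or range.

ROBOT

A 6-joint arm with a two-finger parallel gripper is mounted at the origin on the work surface. World frame = base frame: x ahead of the robot, y to its left, z up, the work surface at z = 0. Lengths are in mm, angles in rad, forces in N, time in s.
With the tool pointing down it reaches from about 275 to 750 mm from the base axis. Payload 10.2 kg.
Tool frame: the origin (TCP) lies midway between the tips of the shut fingers; the grasp point (between the pads) lies 19 mm behind it; y points along the fingers, z is the direction in which the jaws open and shut, and the axes are right-handed (so a half turn about y gives the same grasp; the last joint's range is limited). The gripper opens to 85 mm and grips with 20 to 120 N. Pads are 22 mm wide; open, the fingers measure 114 mm over their backs; the gripper's body (76 mm by 85 mm) begins 54 mm behind the grasp point. The pads swing forward as they close: fully open they stand 13 mm farther back than shut.
Start: joints at [0.929, 0.313, 1.498, -0, 1.331, -0.223], TCP at [213.512, 479.629, 231.294] pointing down, gripper open.
Joint ranges: [-2.94, 2.94], [-0.97, 2.17], [0.19, 2.56], [-1.23, 4.37], [0.02, 3.11], [-2.88, 2.88]. Speed limits (rad/s): [2.39, 2.39, 3.01, 3.14, 3.14, 3.14].

INTERFACE

Orientations are given as a unit quaternion [w, x, y, z].
In Python, from rig import ctrl gives the robot as it stands.
- The arm moves only by the shell command python3 -m inch 'ROWS' [OPENING] [FORCE]. ROWS is JSON, one flat list of numbers, 6 for each row, row after row: the shift along the tool's x, y, z in cm, then the turn, a rotation vector about the tool's x, y, z in rad. A call has 1 to 8 rows; each row is the pose to reach, as a shift and turn from the pose commanded when the call began, along the tool's axes at that moment; what a row does not reach only later rows make up. A row lasts 1/12 s, in which the tool goes at most 41.7 mm and 7.16 degrees, less where a joint would pass 70% of its speed; a pose out of reach is approached as far as the arm can. A call with a gripper value outside its range is refused whole. OPENING is the gripper command: -1 is fully open, 1 is shut, values between are in proportion, set as the call begins (- or left out, the last holds). The fingers move at their own pace and stop on an object; FORCE is the grip in N (left out, the last holds). Time passes only in rows, so rows that repeat a pose let the fingers close. It gives the time, the measured TCP pose, the force and the opening at its end, in the units of the state.
- ctrl.sense(): the state, without advancing time (a new reading comes with each control period).
- ctrl.capture(name): name is "scene" or "top" or "wrist"; returns the picture (384x512x3 uint8, red, green, blue); there is no depth.
- ctrl.get_calibration(name): a dict with "fx", "fy", "cx", "cy" (pixels), "world_to_cam" (4x4, takes a point from world to camera coordinates). Camera axes: x right, y down, z forward; pixel columns grow to the right and rows downward; lengths in mm; the calibration is good to about 2 mm. A picture is of the moment at which its call begins: read the wrist's pose just before it. get_calibration takes no time and is no camera call; for the wrist camera it gives the pose at the moment of the call.
- ctrl.finish_job(): hands the job in, once; it reports no verdict.
Trained networks look in the newest picture that a camera, given by its name, has taken for a name from the list of things; names that differ only in an ending like _2 or _b are one class to them, and where a whole thing is asked for, a point or a joint stands for the part that bears it (a point fixed in the world has none). Each returns a list of dicts, best first, with "score" (0 to 1); they miss things now and then, are a little off and sometimes report something else, mostly with a low value. They report only what shows in the picture. A call takes as long as a camera call. They do not tell look-alikes from the thing itself.
- ctrl.search_frame(thing, camera): "uv" ([column, row] in pixels, amid what is visible of it).
The state is a dict: "time_s": time; "joints": joint angles; "dq": joint speeds; "tau": joint torques, N m; "eef_pos": TCP position; "ee_rot": TCP orientation; "force": force on the tool from outside, world axes, zero at the start; "wrist_torque": the same for the moment, N m; "grip_width": opening from 0.0 (shut) to 1.0 (fully open).
Only numpy, scipy, OpenCV 4.12 (cv2) and the standard library are available. Lean on these libraries where they do the work, as an engineer would, in place of code of your own. Each camera call takes 0.05 s, during which the arm holds its last target.

## Working session

There is one attempt and no reset: what is moved stays moved. The work goes in short steps, Python scripts to look and compute and a shell command to move; the robot and the scene stay as the last step left them, time stands still between calls to the robot, and variables do not carry over. Pictures are saved under pics/ and viewed, and the job is handed in when it is done.

```bash
ls; mkdir -p pics
cat > h.py <<'E'
import numpy as np, cv2, json
from rig import ctrl
from scipy.spatial.transform import Rotation as R
def snap(cam,name):
    im=ctrl.capture(cam); cv2.imwrite(f'pics/{name}.png',cv2.resize(im[:,:,::-1],None,fx=1.5,fy=1.5,interpolation=cv2.INTER_CUBIC)); return im
def pt(uv,cal,z):
    T=np.array(cal['world_to_cam']); Rm=T[:3,:3]; t=T[:3,3]
    d=Rm.T@np.array([(uv[0]-cal['cx'])/cal['fx'],(uv[1]-cal['cy'])/cal['fy'],1.]); o=-Rm.T@t
    return o+d*(z-o[2])/d[2]
def px(p,cal):
    T=np.array(cal['world_to_cam']); c=T[:3,:3]@np.array(p)+T[:3,3]
    return np.array([cal['fx']*c[0]/c[2]+cal['cx'],cal['fy']*c[1]/c[2]+cal['cy']])
def rot(s=None):
    s=s or ctrl.sense(); q=s['ee_rot']; return R.from_quat([q[1],q[2],q[3],q[0]])
def tool(target):
    s=ctrl.sense(); return rot(s).inv().apply(np.array(target)-s['eef_pos'])/10
E
python3 - <<'E'
from h import *
s=ctrl.sense(); print(s); print(rot(s).as_matrix().round(3))
for c in ['scene','top','wrist']:
    snap(c,c+'0'); cal=ctrl.get_calibration(c); print(c,cal['fx'],cal['cx'],cal['cy'],np.round(np.array(cal['world_to_cam']),3).tolist())
    for n in ['gauge','front','straightedge','tray','short_a','long_a','jaw_post','vase','bowl','driver']:
        print(c,n,[(np.round(d['uv']).tolist(),round(d['score'],2),pt(d['uv'],cal,20)[:2].round().tolist()) for d in ctrl.search_frame(n,c)])
E
```

```text
pics
{'time_s': 0.0, 'joints': array([ 9.28603518e-01,  3.13425959e-01,  1.49841303e+00,  9.60179148e-06,
        1.33098727e+00, -2.23421503e-01]), 'dq': array([ 0.00110165, -0.00019078, -0.00056461, -0.00030591,  0.00071533,
       -0.00054399]), 'tau': array([-4.67641057e-04, -4.12269151e+01, -2.59746140e+01, -1.77262846e-04,
        4.06542735e-03, -3.00942759e-05]), 'eef_pos': array([213.35387209, 479.42473723, 230.75642882]), 'ee_rot': array([-0.69126787,  0.69205697, -0.1471652 ,  0.14679336]), 'force': array([-0.19404829,  0.15845506, -0.07473917]), 'wrist_torque': array([ 0.01030318,  0.04515214, -0.03220669]), 'grip_width': 0.9998610870703375}
[[ 0.914 -0.001  0.407]
 [-0.407 -0.001  0.914]
 [-0.    -1.    -0.001]]
scene 422.404897997245 263.265397706708 187.73097009290393 [[0.875, 0.484, -0.006, -445.245], [0.39, -0.712, -0.585, -92.441], [-0.287, 0.509, -0.811, 1525.519], [0.0, 0.0, 0.0, 1.0]]
scene gauge [([277.0, 143.0], 0.92, [399.0, 303.0]), ([326.0, 300.0], 0.74, [800.0, -158.0])]
scene front [([288.0, 234.0], 0.88, [608.0, -20.0])]
scene straightedge [([239.0, 217.0
[... 2065 characters left out ...]
, -169.0])]
wrist 275.6681343975728 251.19429306933336 190.96290997482674 [[0.406, 0.914, 0.001, -526.034], [0.88, -0.391, 0.27, -35.974], [0.247, -0.109, -0.963, 377.85], [0.0, 0.0, 0.0, 1.0]]
wrist gauge [([239.0, 297.0], 0.78, [385.0, 385.0])]
wrist front []
wrist straightedge [([90.0, 374.0], 0.64, [420.0, 101.0])]
wrist tray []
wrist short_a [([196.0, 286.0], 0.71, [343.0, 334.0])]
wrist long_a []
wrist jaw_post [([163.0, 309.0], 0.68, [358.0, 270.0]), ([415.0, 280.0], 0.38, [464.0, 632.0])]
wrist vase [([415.0, 280.0], 0.7, [463.0, 632.0]), ([166.0, 309.0], 0.17, [360.0, 275.0])]
wrist bowl [([413.0, 278.0], 0.45, [459.0, 630.0]), ([238.0, 294.0], 0.35, [380.0, 385.0])]
wrist driver []
```

View pics/top0.png

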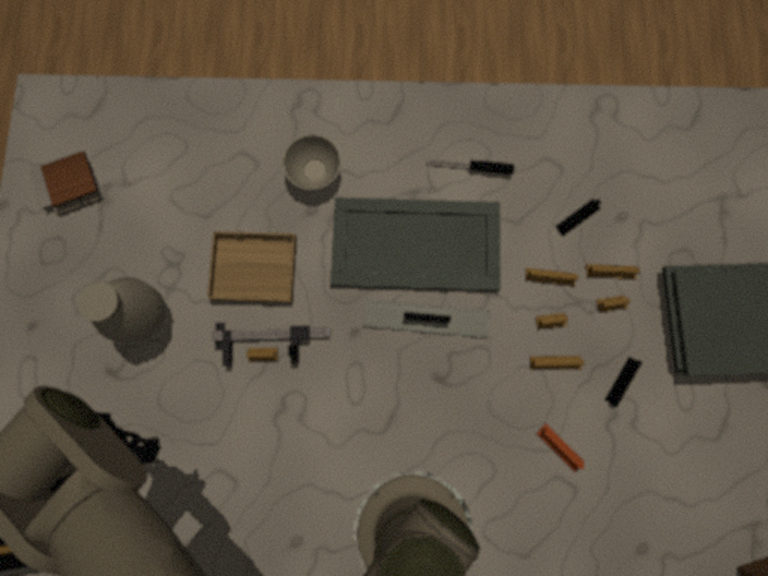

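View pics/scene0.png

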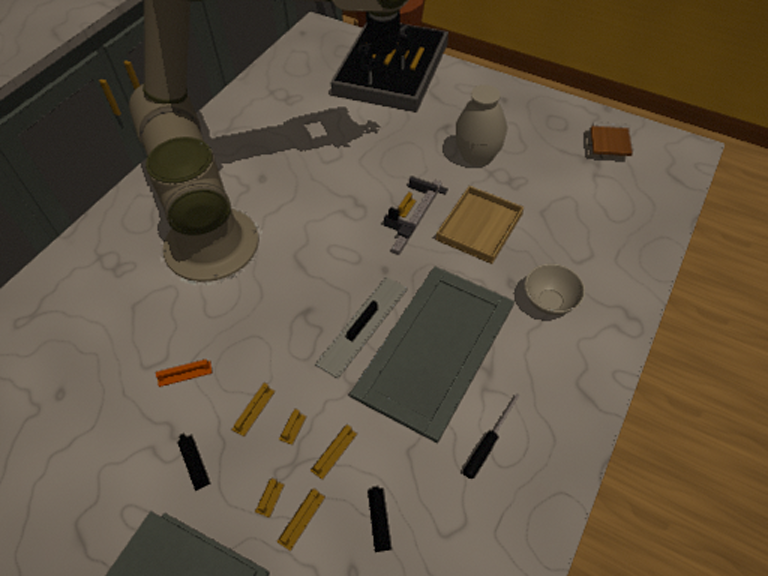

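View pics/wrist0.png

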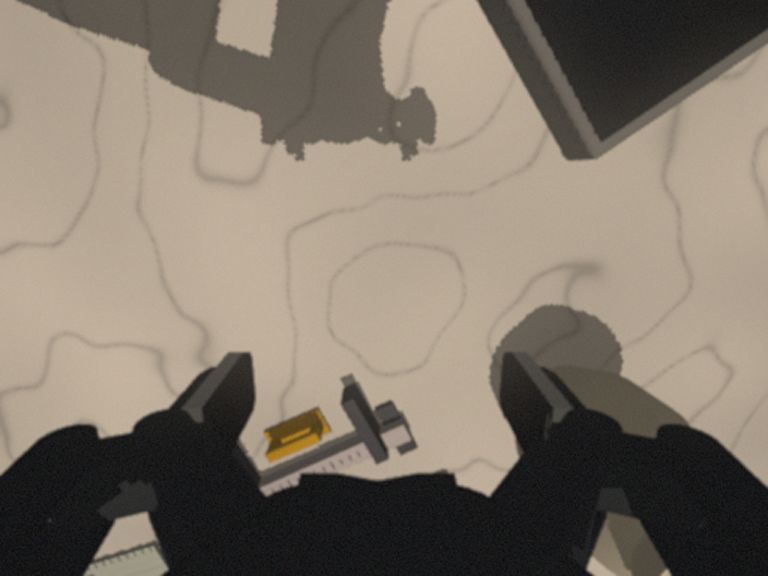

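The sample in the caliper is short (gold bar at about (262,353) of the top picture). The loose pulls are three long ones at (551,276), (612,271) and (556,362), and two short ones at (551,320) and (613,303). The black and orange look-alikes and the dark panel on the right stay put. Next I'll measure the gauge.

```bash
cat >> h.py <<'E'
def yaw(s=None):
    z=rot(s).as_matrix()[:,2]; return np.degrees(np.arctan2(z[1],z[0]))
def go(x,y,z,yw):
    """print shift (cm, tool axes) and turn about tool y to reach TCP x,y,z, yaw of tool z"""
    s=ctrl.sense(); M=rot(s)
    Rt=R.from_matrix(np.array([[np.sin(np.radians(yw)),0,np.cos(np.radians(yw))],[-np.cos(np.radians(yw)),0,np.sin(np.radians(yw))],[0,-1,0]]))
    sh=M.inv().apply(np.array([x,y,z])-s['eef_pos'])/10; tv=(M.inv()*Rt).as_rotvec()
    print('GO',sh.round(2).tolist(),tv.round(3).tolist(),'rows',max(np.linalg.norm(sh)/4.17,np.degrees(np.linalg.norm(tv))/7.16).round(1), 't',round(s['time_s'],1))
E
python3 - <<'E'
from h import *
s=ctrl.sense(); cal=ctrl.get_calibration('wrist'); T=np.array(cal['world_to_cam'])
o=-T[:3,:3].T@T[:3,3]; print(o, rot().inv().apply(o-s['eef_pos']), rot().inv().apply(T[2,:3]))
# top-camera measurements
cal=ctrl.get_calibration('top')
im=cv2.imread('pics/top0.png')
for n,(a,b,c,d) in dict(gauge=(130,190,240,260),right=(340,165,450,330),mid=(210,120,345,235)).items():
    pass
cv2.imwrite('pics/crop1.png',cv2.resize(im[300:390,190:350],None,fx=4.8,fy=4.8,interpolation=cv2.INTER_CUBIC))
cv2.imwrite('pics/crop2.png',cv2.resize(im[190:345,320:510],None,fx=3.8,fy=3.8,interpolation=cv2.INTER_CUBIC))
cv2.imwrite('pics/crop3.png',cv2.resize(im[180:420,510:660],None,fx=2.4,fy=2.4,interpolation=cv2.INTER_CUBIC))
go(300,290,300,90)
E
```

```text
[151.98714543 507.74709021 373.99075527] [ -67.636796   -142.69192817    0.66126889] [0.26950139 0.9629995  0.00098387]
GO [15.61, -6.87, -13.81] [-0.0, -0.419, 0.0] rows 5.3 t 1.6
```

View pics/crop1.png

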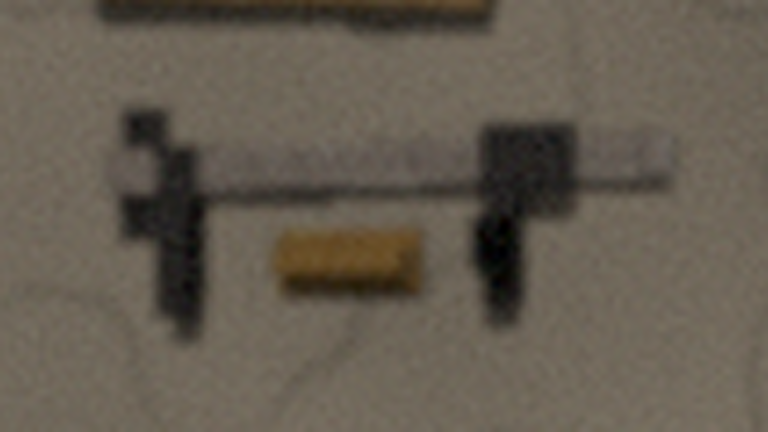

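```bash
python3 -m inch '[15.6,-6,-13,0,-0.419,0,15.6,-6,-13,0,-0.419,0,15.6,-6,-13,0,-0.419,0,15.6,-6,-13,0,-0.419,0,15.6,-6,-13,0,-0.419,0,15.6,-6,-13,0,-0.419,0,15.6,-6,-13,0,-0.419,0,15.6,-6,-13,0,-0.419,0]' 1
python3 - <<'E'
from h import *
print(ctrl.sense()['eef_pos'],yaw()); snap('wrist','w1')
E
```

```text
time_s: 2.32
eef_pos: [303.4, 297.2, 291.5]
ee_rot: [0.707, -0.707, 0.0, -0.001]
force: [-1.4, 0.1, -0.0]
grip_width: -0.001
[303.41331929 297.21042851 291.48683577] 89.90707771712141
```

View pics/w1.png

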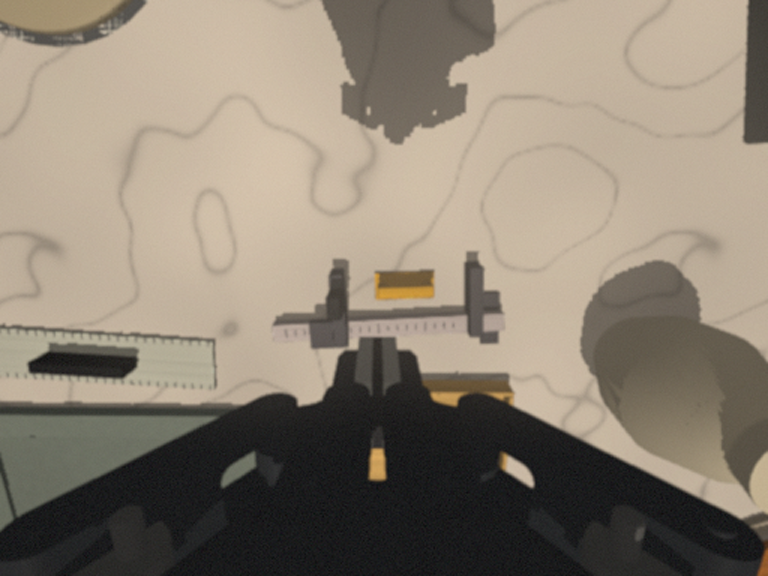

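Run:
```python
from h import *
im=cv2.imread('pics/w1.png')
cv2.imwrite('pics/c1.png',cv2.resize(im[230:370,250:520],None,fx=2.9,fy=2.9,interpolation=cv2.INTER_CUBIC))
```

```text
(no output)
```

View pics/c1.png

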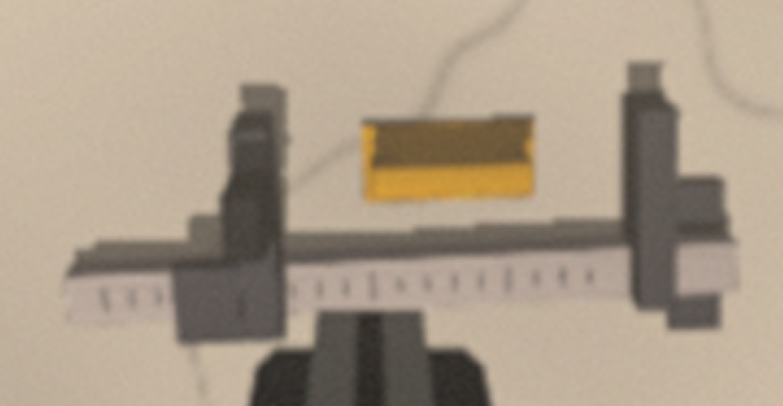

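Run:
```python
from h import *
cal=ctrl.get_calibration('wrist')
def f(cx,cy,z): return pt([(250+cx/2.9)/1.5,(230+cy/2.9)/1.5],cal,z)[:2].round(1)
print('fixed jaw inner', f(626,97,32),f(636,305,32))
print('sliding inner right bottom', f(285,338,32), f(283,255,32))
print('post top', f(233,115,64),f(268,115,64),f(225,185,64))
print('sample',f(365,122,30),f(533,118,30), f(368,200,30),f(533,195,30))
```

```text
fixed jaw inner [324.3 387.1] [400.9 395.2]
sliding inner right bottom [413.7 268.6] [381.8 268.5]
post top [323.1 255.9] [323.1 266.9] [346.3 252.6]
sample [333.6 297.6] [332.2 355.8] [361.9 298.7] [360.1 356.8]
```

Run:
```python
from h import *
go(335,208,100,92.5);go(335,208,44,92.5)
```

```text
GO [3.21, 19.11, -8.98] [-0.0, -0.044, -0.0] rows 5.1 t 2.4
GO [3.21, 24.71, -8.98] [-0.0, -0.044, -0.0] rows 6.4 t 2.4
```

```bash
python3 -m inch '[3.2,0,-9,0,-0.045,0,3.2,0,-9,0,-0.045,0,3.2,0,-9,0,-0.045,0,3.2,24.7,-9,0,-0.045,0,3.2,24.7,-9,0,-0.045,0,3.2,24.7,-9,0,-0.045,0,3.2,24.7,-9,0,-0.045,0,3.2,24.7,-9,0,-0.045,0]' 1 
python3 -m inch '[0,2,0,0,0,0,0,2,0,0,0,0]'
python3 - <<'E'
from h import *
print(ctrl.sense()['eef_pos'],yaw()); snap('wrist','w2'); snap('top','t2')
E
```

```text
time_s: 3.03
eef_pos: [334.2, 208.3, 81.0]
ee_rot: [0.707, -0.707, -0.017, 0.017]
force: [1.9, -0.5, 0.0]
grip_width: -0.001
time_s: 3.2
eef_pos: [332.1, 207.6, 59.2]
ee_rot: [-0.706, 0.708, 0.013, -0.02]
force: [-0.3, -0.0, -0.2]
grip_width: 0.003
[332.12933657 207.64205811  59.24288655] 92.68174546916768
```

View pics/w2.png

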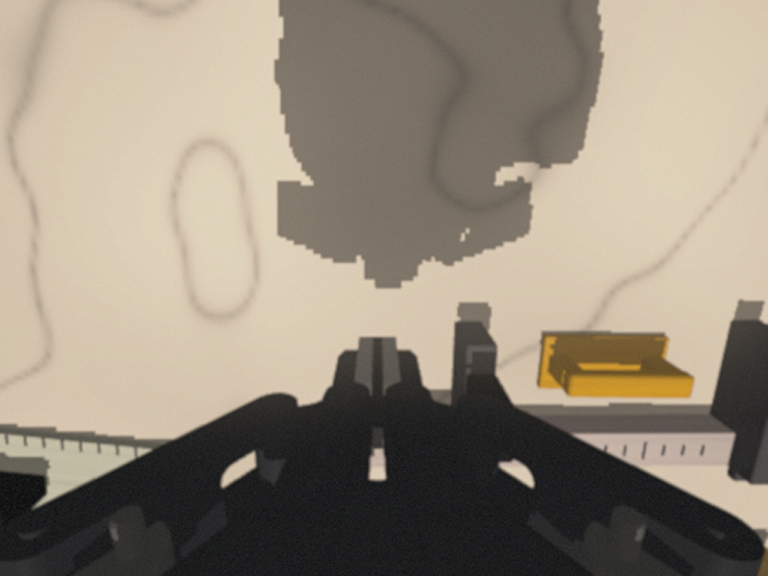

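```bash
python3 -m inch '[0,0,0,0,0,0,0,0,0,0,0,0,0,0,0,0,0,0]'
```

```text
time_s: 3.55
eef_pos: [335.9, 207.8, 64.1]
ee_rot: [0.707, -0.707, -0.017, 0.015]
force: [-0.1, 0.8, -0.1]
grip_width: -0.002
```

```bash
python3 -m inch '[0,2,0,0,0,0,0,2,0,0,0,0,0,2,0,0,0,0,0,2,0,0,0,0,0,2,1,0,0,0,0,2,2,0,0,0,0,2,3,0,0,0,0,2,3,0,0,0]'
python3 -m inch '[0,0,1,0,0,0,0,0,2,0,0,0,0,0,3,0,0,0,0,0,3,0,0,0,0,0,3,0,0,0]'
```

```text
time_s: 4.22
eef_pos: [334.2, 238.6, 43.6]
ee_rot: [0.707, -0.707, -0.017, 0.016]
force: [0.2, -0.1, -0.6]
grip_width: -0.002
time_s: 4.63
eef_pos: [332.3, 267.8, 42.9]
ee_rot: [-0.707, 0.707, 0.016, -0.016]
force: [-0.6, -0.4, -0.0]
grip_width: -0.002
```

Run:
```python
from h import *
print(ctrl.sense()['force']); snap('wrist','w3')
```

```text
[-0.62325261 -0.38818941 -0.04442705]
```

View pics/w3.png

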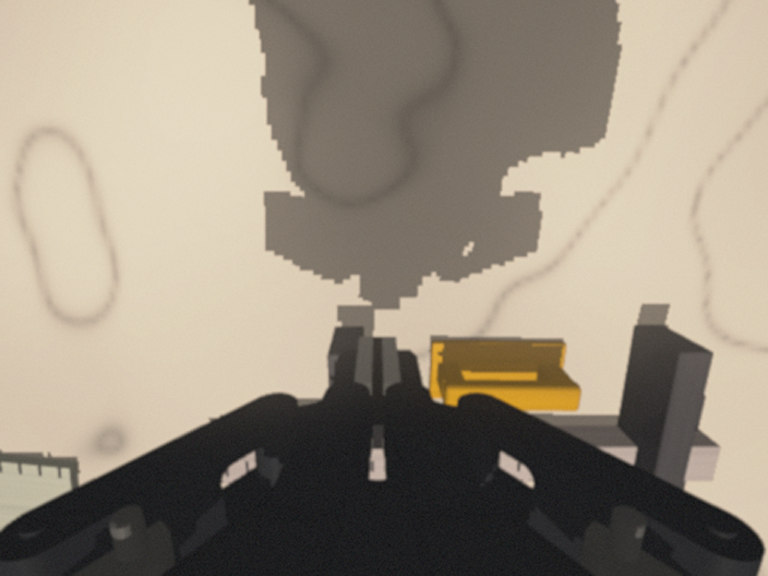

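Run:
```python
from h import *
c=ctrl.get_calibration('top'); 
for p in [(497,225),(497,250),(497,275)]: print(pt([(190+p[0]/4.8)/1.5,(300+p[1]/4.8)/1.5],c,56))
snap('top','t3'); print(ctrl.search_frame('jaw_post','top')); print(px(ctrl.sense()['eef_pos'],c)*1.5)
im=snap('scene','s3'); 
im=cv2.imread('pics/s3.png'); cv2.imwrite('pics/c3.png',cv2.resize(im[140:290,330:530],None,fx=3.8,fy=3.8,interpolation=cv2.INTER_CUBIC))
c=ctrl.get_calibration('scene'); print(px(ctrl.sense()['eef_pos'],c)*1.5, (px(ctrl.sense()['eef_pos'],c)*1.5-[330,140])*3.8)
```

```text
[366.56102337 251.04458556  56.        ]
[355.94473552 250.50857326  56.        ]
[345.3650856  249.97441079  56.        ]
[{'uv': [200.7, 221.7], 'score': 0.68}, {'uv': [167.5, 178.6], 'score': 0.15}]
[286.02279954 363.74786877]
[384.42791819 207.92863827] [206.82608911 258.12882543]
```

View pics/c3.png

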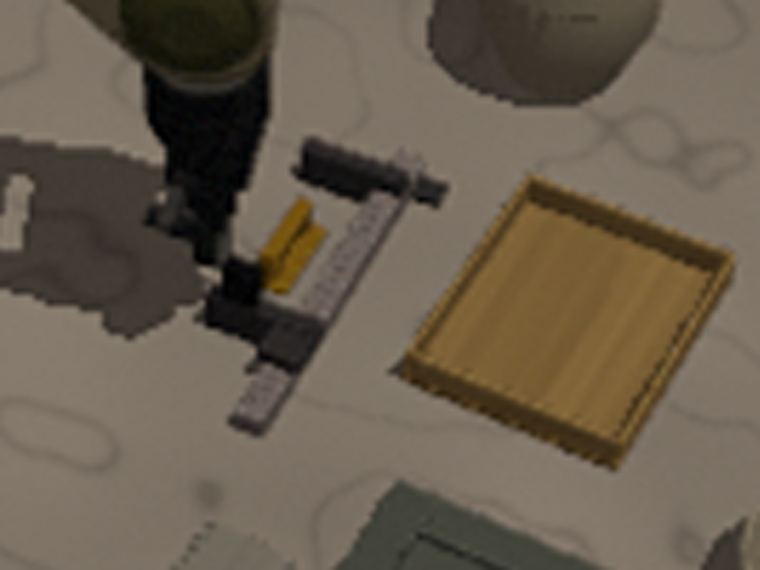

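The scene view shows the post beside the fingers, not ahead of them. The post is at x≈357, and the fingers passed on its robot side without touching anything. I'll go back round.

```bash
python3 - <<'E'
from h import *
go(358,204,44,92.5)
E
python3 -m inch '[0,-4,0,0,0,0,0,-4,0,0,0,0,2.3,-4,-3,0,0,0,2.3,-4,-6.5,0,0,0,2.3,-4,-6.5,0,0,0,2.3,-4,-6.5,0,0,0,2.3,0,-6.5,0,0,0,2.3,0,-6.5,0,0,0]'
python3 -m inch '[0,0,0,0,0,0,0,0,0.4,0,0,0,0,0,0.8,0,0,0,0,0,1.2,0,0,0,0,0,1.6,0,0,0,0,0,2,0,0,0,0,0,2.4,0,0,0,0,0,2.8,0,0,0]'
```

```text
GO [2.27, -0.11, -6.42] [0.0, 0.001, -0.0] rows 1.6 t 4.8
time_s: 5.5
eef_pos: [355.6, 203.2, 39.0]
ee_rot: [-0.706, 0.707, 0.013, -0.019]
force: [-1.6, 0.5, -1.0]
grip_width: -0.002
time_s: 6.17
eef_pos: [357.1, 232.0, 43.1]
ee_rot: [0.707, -0.707, -0.016, 0.016]
force: [-0.5, 0.3, 0.8]
grip_width: 0.002
```

```bash
python3 -m inch '[0,0,0.4,0,0,0,0,0,0.8,0,0,0,0,0,1.2,0,0,0,0,0,1.6,0,0,0,0,0,2,0,0,0,0,0,2.4,0,0,0,0,0,2.8,0,0,0,0,0,3.2,0,0,0]'
python3 - <<'E'
from h import *
snap('wrist','w4')
E
```

```text
time_s: 6.83
eef_pos: [355.5, 263.8, 42.9]
ee_rot: [-0.707, 0.707, 0.016, -0.016]
force: [-1.2, -2.0, 1.4]
grip_width: -0.004
```

View pics/w4.png

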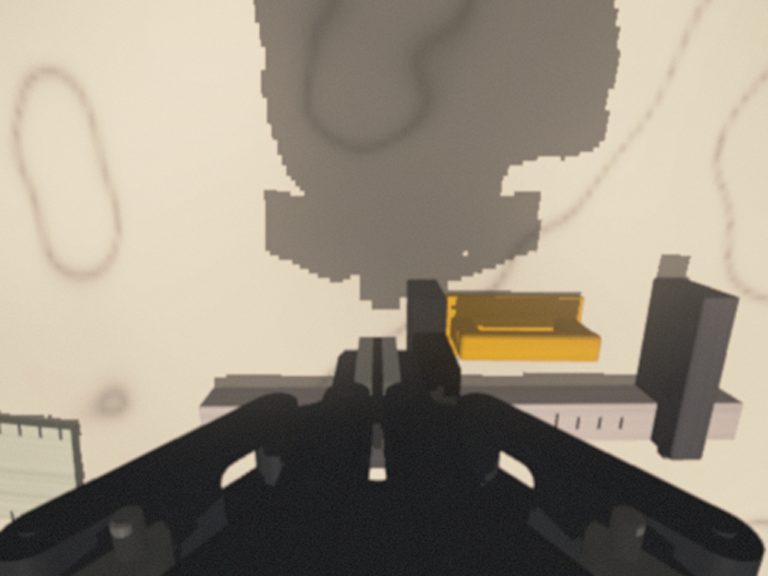

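```bash
python3 -m inch '[0,0,0.4,0,0,0,0,0,0.8,0,0,0,0,0,1.2,0,0,0,0,0,1.6,0,0,0,0,0,2,0,0,0,0,0,2.4,0,0,0]'
python3 -m inch '[0,0,0.3,0,0,0,0,0,0.5,0,0,0,0,0,0.7,0,0,0]'
python3 -m inch '[0,0,0.2,0,0,0,0,0,0.3,0,0,0,0,0,0.3,0,0,0]'
```

```text
time_s: 7.38
eef_pos: [354.4, 287.7, 42.9]
ee_rot: [-0.707, 0.707, 0.016, -0.016]
force: [-1.5, -2.5, 1.2]
grip_width: -0.001
time_s: 7.63
eef_pos: [354.1, 294.6, 42.9]
ee_rot: [-0.707, 0.707, 0.016, -0.016]
force: [-2.1, -2.2, 1.1]
grip_width: 0.004
time_s: 7.88
eef_pos: [354.2, 297.6, 42.9]
ee_rot: [0.707, -0.707, -0.016, 0.016]
force: [-0.6, -1.0, 0.2]
grip_width: -0.0
```

```bash
python3 -m inch '[0,0,0.2,0,0,0,0,0,0.3,0,0,0,0,0,0.3,0,0,0]'
python3 -m inch '[0,0,0.2,0,0,0,0,0,0.3,0,0,0,0,0,0.3,0,0,0]'
python3 - <<'E'
from h import *
snap('wrist','w5')
E
```

```text
time_s: 8.13
eef_pos: [354.1, 299.7, 42.9]
ee_rot: [-0.706, 0.708, 0.016, -0.016]
force: [-0.7, -8.3, 0.8]
grip_width: -0.004
time_s: 8.38
eef_pos: [354.0, 300.3, 42.9]
ee_rot: [-0.704, 0.709, 0.016, -0.017]
force: [2.1, -30.1, 8.6]
grip_width: 0.001
```

View pics/w5.png

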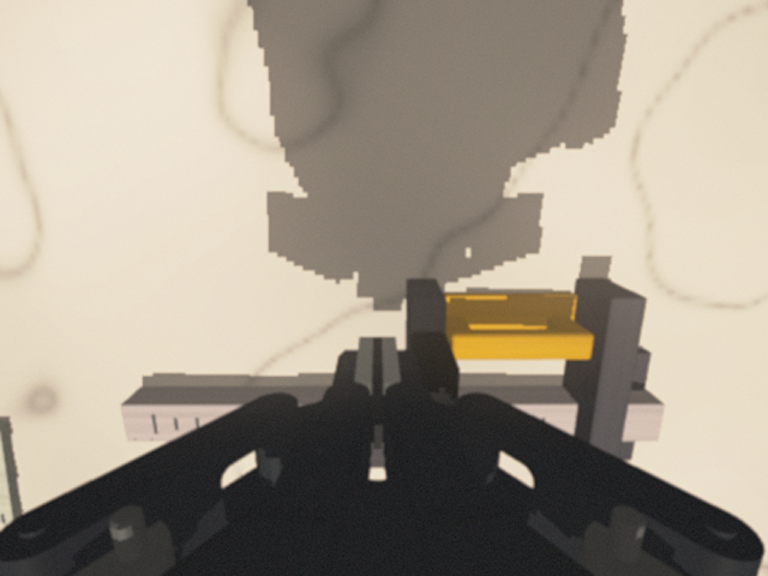

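The picture shows the sample between both jaws: gold from column 445 to 590, the jaw touching on the left and the fixed jaw on the right, with a 30 N reaction. I'll back off and look at the front and straightedge.

```bash
python3 -m inch '[0,0,-1.5,0,0,0,0,0,-1.5,0,0,0,0,-4,-1.5,0,0,0,0,-8,-1.5,0,0,0,0,-12,-1.5,0,0,0,0,-16,-1.5,0,0,0,0,-16,-1.5,0,0,0]' -1
python3 - <<'E'
from h import *
print(ctrl.sense()['eef_pos']); go(520,-60,330,0)
snap('wrist','w6')
E
```

```text
time_s: 9.02
eef_pos: [357.3, 290.2, 210.4]
ee_rot: [0.709, -0.705, -0.021, 0.012]
force: [0.9, -0.0, -0.4]
grip_width: 0.973
[357.32198366 290.18980759 210.40626365]
GO [14.82, -11.97, -35.65] [-0.015, 1.616, 0.005] rows 12.9 t 9.0
```

View pics/w6.png

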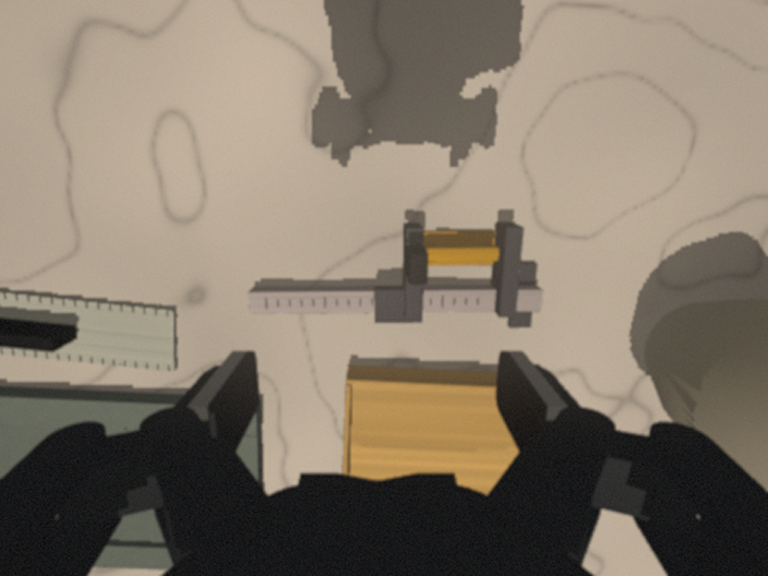

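```bash
python3 -m inch '[14.8,-12,-35.6,0,1.615,0,14.8,-12,-35.6,0,1.615,0,14.8,-12,-35.6,0,1.615,0,14.8,-12,-35.6,0,1.615,0,14.8,-12,-35.6,0,1.615,0,14.8,-12,-35.6,0,1.615,0,14.8,-12,-35.6,0,1.615,0,14.8,-12,-35.6,0,1.615,0]' 
python3 -m inch '[0,0,0,0,0,0,0,0,0,0,0,0]'
python3 - <<'E'
from h import *
print(ctrl.sense()['eef_pos']); go(520,-60,330,0)
E
```

```text
time_s: 9.73
eef_pos: [490.5, -1.4, 301.8]
ee_rot: [0.627, -0.627, 0.327, -0.327]
force: [0.7, 0.5, 0.3]
grip_width: 0.997
time_s: 9.9
eef_pos: [490.5, -0.9, 301.1]
ee_rot: [0.628, -0.628, 0.326, -0.325]
force: [-0.5, 0.7, -0.7]
grip_width: 0.997
[490.5030395   -0.90058844 301.09128944]
GO [6.53, -2.9, -0.99] [0.001, 0.613, -0.001] rows 4.9 t 9.9
```

```bash
python3 -m inch '[6.5,-2.9,-1,0,0.613,0,6.5,-2.9,-1,0,0.613,0,6.5,-2.9,-1,0,0.613,0,6.5,-2.9,-1,0,0.613,0,6.5,-2.9,-1,0,0.613,0,6.5,-2.9,-1,0,0.613,0,6.5,-2.9,-1,0,0.613,0,6.5,-2.9,-1,0,0.613,0]'
python3 - <<'E'
from h import *
print(ctrl.sense()['eef_pos'],yaw()); snap('wrist','w7')
np.save('cal7.npy',ctrl.get_calibration('wrist'),allow_pickle=True)
E
```

```text
time_s: 10.57
eef_pos: [519.2, -57.7, 330.6]
ee_rot: [-0.502, 0.502, -0.498, 0.498]
force: [0.3, -0.6, -0.6]
grip_width: 1.004
[519.16240136 -57.65352373 330.61527837] 0.4491215529304151
```

View pics/w7.png

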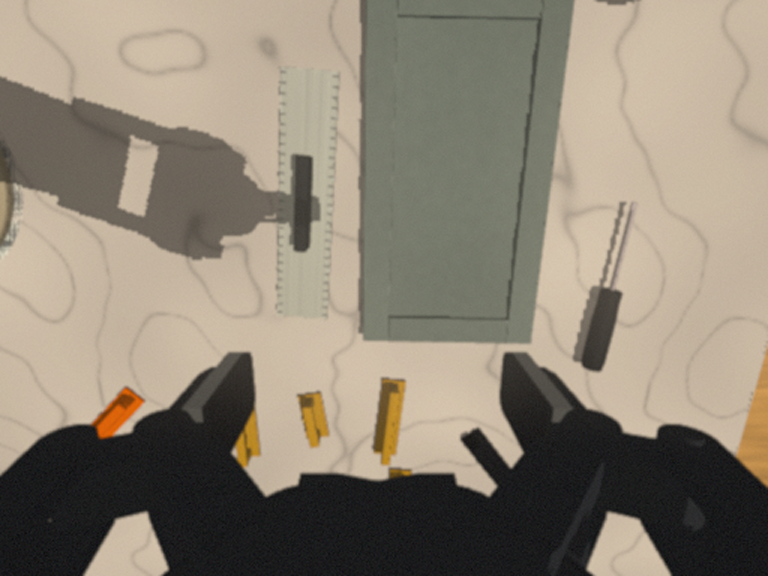

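Run:
```python
from h import *
cal=np.load('cal7.npy',allow_pickle=True).item()
f=lambda u,v,z: pt([u/1.5,v/1.5],cal,z)[:2].round(1).tolist()
print('floor corners', [f(*p,12) for p in [(398,15),(541,18),(508,319),(389,318)]])
print('outer low', [f(*p,18) for p in [(363,338),(530,342)]], f(361,5,18),f(574,5,18))
print('SE', [f(*p,6) for p in [(279,68),(340,72),(327,318),(276,315)]])
print('bar', [f(*p,36) for p in [(292,155),(312,157),(309,250),(295,250)]])
im=cv2.imread('pics/w7.png')
cv2.imwrite('pics/c7a.png',cv2.resize(im[0:200,260:580],None,fx=2.4,fy=2.4,interpolation=cv2.INTER_CUBIC))
cv2.imwrite('pics/c7b.png',cv2.resize(im[160:360,260:580],None,fx=2.4,fy=2.4,interpolation=cv2.INTER_CUBIC))
```

```text
floor corners [[539.1, 158.1], [679.4, 156.6], [676.2, -156.8], [535.2, -156.7]]
outer low [[504.6, -179.9], [703.0, -183.4]] [503.1, 164.3] [707.7, 165.9]
SE [[418.6, 111.5], [481.0, 108.3], [461.0, -159.5], [400.1, -156.1]]
bar [[433.8, 25.7], [453.9, 23.9], [447.4, -71.3], [432.4, -71.4]]
```

View pics/c7a.png

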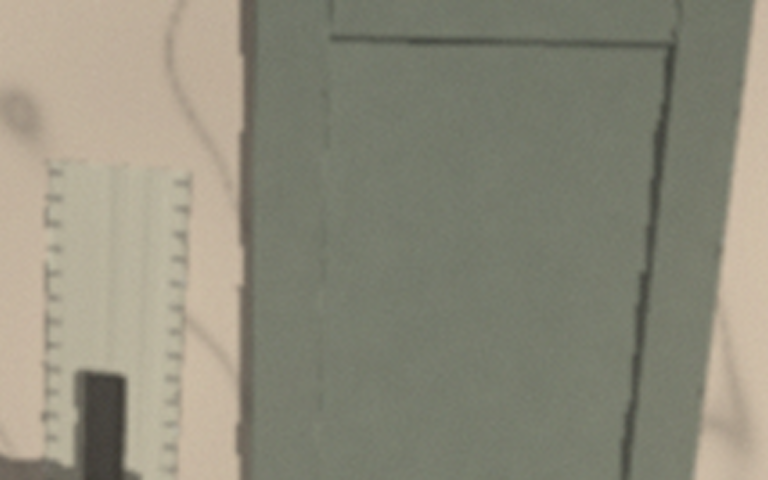

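View pics/c7b.png

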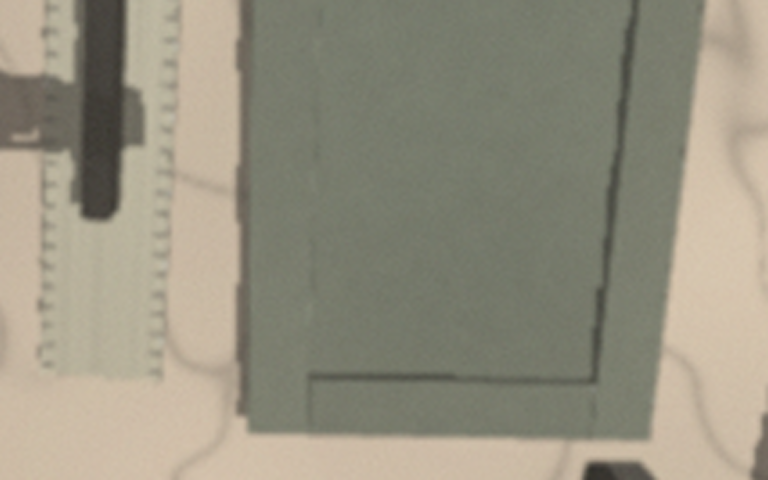

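Run:
```python
from h import *
go(441,-23.7,60,-4.1);
```

```text
GO [-3.46, 27.08, -7.78] [0.0, 0.078, -0.0] rows 6.8 t 10.6
```

```bash
python3 -m inch '[-3.5,27,-7.8,0,0.078,0,-3.5,27,-7.8,0,0.078,0,-3.5,27,-7.8,0,0.078,0,-3.5,27,-7.8,0,0.078,0,-3.5,27,-7.8,0,0.078,0,-3.5,27,-7.8,0,0.078,0,-3.5,27,-7.8,0,0.078,0,-3.5,27,-7.8,0,0.078,0]' 
python3 -m inch '[0,0,0,0,0,0,0,0,0,0,0,0]'
python3 - <<'E'
from h import *
go(441,-23.7,10,-4.1);snap('wrist','w8')
E
```

```text
time_s: 11.28
eef_pos: [436.6, -21.9, 56.5]
ee_rot: [0.48, -0.483, 0.521, -0.514]
force: [-1.1, 0.4, -1.5]
grip_width: 0.998
time_s: 11.45
eef_pos: [442.9, -24.3, 62.9]
ee_rot: [-0.482, 0.481, -0.517, 0.519]
force: [0.1, -0.5, 0.5]
grip_width: 1.002
GO [-0.05, 5.29, -0.21] [-0.003, -0.002, 0.001] rows 1.3 t 11.4
```

View pics/w8.png

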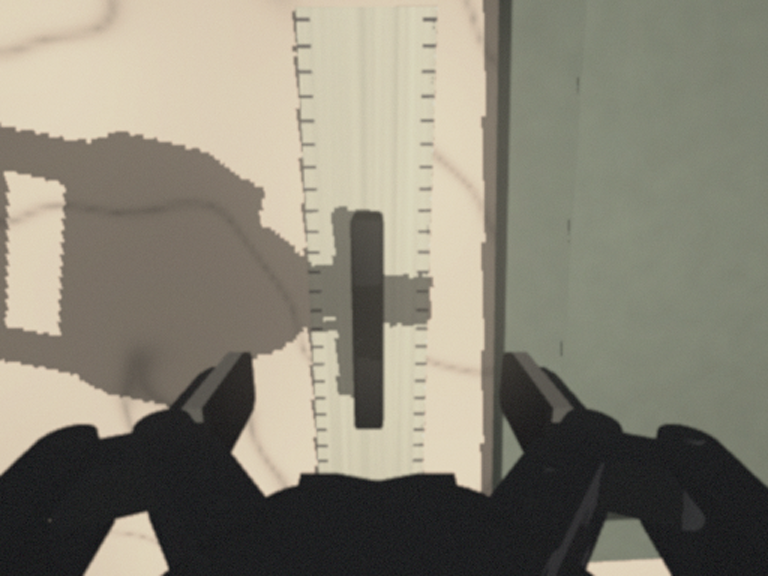

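```bash
python3 -m inch '[0,0,-0.3,0,0,0,0,0,-0.3,0,0,0,0,0,-0.3,0,0,0,0,2,-0.3,0,0,0,0,4,-0.3,0,0,0,0,5.2,-0.3,0,0,0,0,5.2,-0.3,0,0,0,0,5.2,-0.3,0,0,0]' 0
python3 -m inch '[0,0,0,0,0,0,0,0,0,0,0,0,0,0,0,0,0,0,0,0,0,0,0,0,0,0,0,0,0,0,0,0,0,0,0,0]' 1 60
python3 - <<'E'
from h import *
go(441,-23.7,60,-4.1);snap('wrist','w9')
E
```

```text
time_s: 12.17
eef_pos: [438.3, -23.6, 9.3]
ee_rot: [0.481, -0.481, 0.519, -0.518]
force: [-0.0, -0.3, 0.6]
grip_width: 0.498
time_s: 12.67
eef_pos: [438.9, -23.7, 10.1]
ee_rot: [-0.481, 0.481, -0.518, 0.519]
force: [-1.0, 0.2, 6.6]
grip_width: 0.155
GO [-0.02, -4.99, 0.22] [-0.002, -0.003, 0.001] rows 1.2 t 12.7
```

View pics/w9.png

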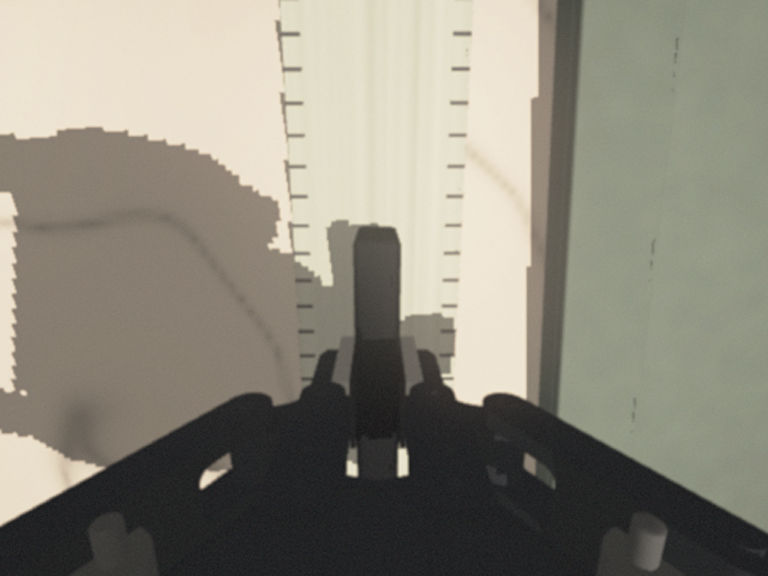

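```bash
python3 -m inch '[0,-2,0,0,0,0,0,-4,0,0,0,0,0,-6,0,0,0,0,0,-7,0,0,0,0,0,-7,0,0,0,0]'
python3 - <<'E'
from h import *
go(641,0,80,-0.65); snap('wrist','w10')
E
```

```text
time_s: 13.13
eef_pos: [439.2, -23.8, 81.1]
ee_rot: [-0.482, 0.48, -0.517, 0.52]
force: [0.0, -0.3, -3.3]
grip_width: 0.154
GO [-3.88, 0.19, 19.95] [-0.004, -0.064, 0.001] rows 4.9 t 13.1
```

View pics/w10.png

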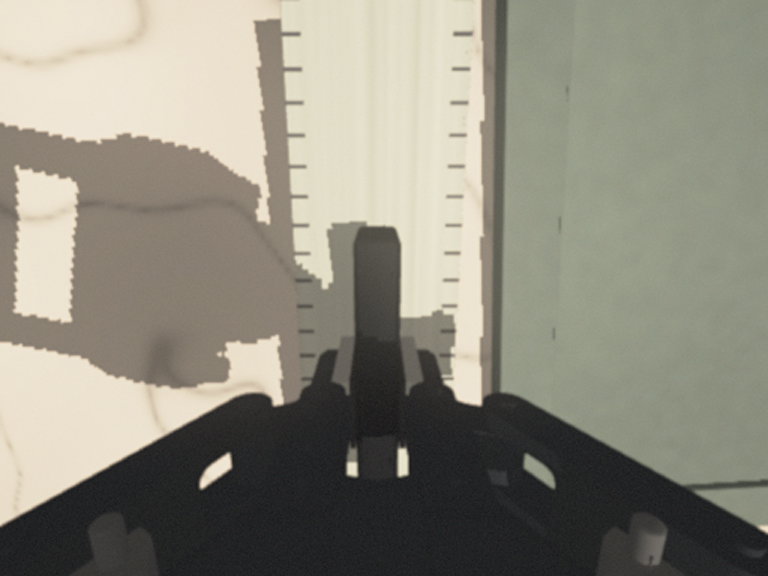

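```bash
python3 -m inch '[-0.6,0,3,0,-0.01,0,-1.3,0,6.5,0,-0.02,0,-2,0,10,0,-0.03,0,-2.7,0,13.5,0,-0.045,0,-3.4,0,17,0,-0.058,0,-3.9,0,19.9,0,-0.06,0,-3.9,0,19.9,0,-0.06,0,-3.9,0,19.9,0,-0.06,0]'
python3 -m inch '[0,0,0,0,0,0,0,0,0,0,0,0]'
python3 - <<'E'
from h import *
go(641,0,30,-0.65); snap('wrist','w11');snap('top','t11')
E
```

```text
time_s: 13.85
eef_pos: [639.3, 0.8, 76.5]
ee_rot: [0.496, -0.497, 0.505, -0.503]
force: [-1.4, 0.5, -3.6]
grip_width: 0.154
time_s: 14.02
eef_pos: [638.4, 0.4, 78.3]
ee_rot: [0.496, -0.497, 0.504, -0.503]
force: [-1.3, 0.3, -3.0]
grip_width: 0.152
GO [0.04, 4.83, 0.27] [0.002, -0.004, -0.0] rows 1.2 t 14.0
```

View pics/w11.png

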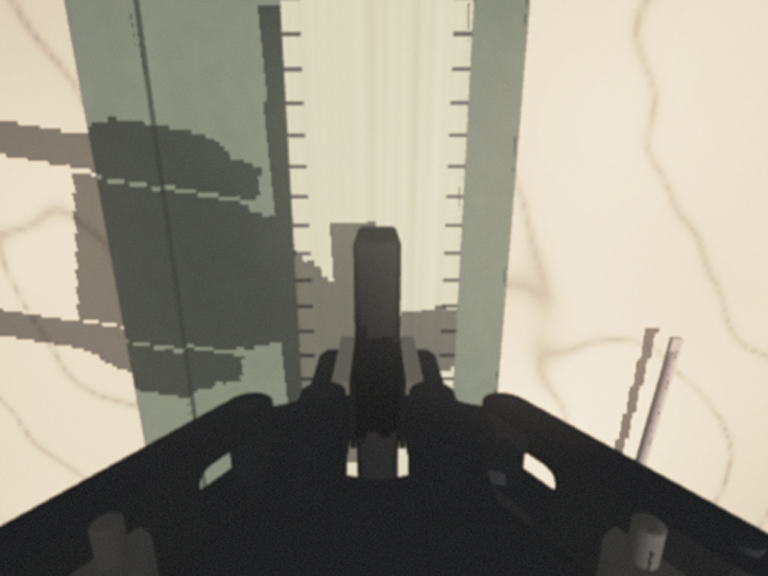

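```bash
python3 -m inch '[0,2,0,0,0,0,0,4,0,0,0,0,0,4.8,0,0,0,0,0,5.2,0,0,0,0,0,5.4,0,0,0,0,0,5.4,0,0,0,0]'
python3 -m inch '[0,0.1,0,0,0,0,0,0.2,0,0,0,0,0,0.2,0,0,0,0]'
python3 -m inch '[0,0.1,0,0,0,0,0,0.2,0,0,0,0,0,0.2,0,0,0,0]'
```

```text
time_s: 14.62
eef_pos: [639.8, 0.4, 25.6]
ee_rot: [-0.496, 0.496, -0.504, 0.504]
force: [1.2, 0.4, -3.9]
grip_width: 0.153
time_s: 14.87
eef_pos: [639.7, 0.4, 23.5]
ee_rot: [-0.496, 0.496, -0.504, 0.504]
force: [-0.1, 0.2, -3.6]
grip_width: 0.153
time_s: 15.12
eef_pos: [639.8, 0.4, 22.1]
ee_rot: [-0.496, 0.496, -0.503, 0.504]
force: [-3.4, -0.7, 4.0]
grip_width: 0.156
```

```bash
python3 -m inch '[0,0,0.2,0,0,0,0,0,0.4,0,0,0,0,0,0.5,0,0,0,0,0,0.5,0,0,0]'
python3 -m inch '[0,0,0.1,0,0,0,0,0,0.2,0,0,0,0,0,0.2,0,0,0]'
python3 -m inch '[0,0,0.1,0,0,0,0,0,0.2,0,0,0,0,0,0.2,0,0,0]'
```

```text
time_s: 15.45
eef_pos: [644.5, 0.3, 22.1]
ee_rot: [-0.496, 0.497, -0.504, 0.504]
force: [-5.0, 0.3, 6.8]
grip_width: 0.152
time_s: 15.7
eef_pos: [644.6, 0.3, 22.1]
ee_rot: [0.495, -0.498, 0.505, -0.502]
force: [-16.9, -0.1, 14.2]
grip_width: 0.158
time_s: 15.95
eef_pos: [644.7, 0.3, 22.3]
ee_rot: [0.494, -0.499, 0.506, -0.501]
force: [-29.8, -2.0, 23.1]
grip_width: 0.151
```

```bash
python3 -m inch '[0,0,-0.2,0,0,0,0,0,-0.2,0,0,0]'
python3 -m inch '[0,0,0,0,0,0,0,0,0,0,0,0,0,0,0,0,0,0,0,0,0,0,0,0]' 0.3
python3 -m inch '[0,-1,0,0,0,0,0,-4,0,0,0,0,0,-8,0,0,0,0,0,-10,0,0,0,0,0,-12,0,0,0,0,0,-12,0,0,0,0]'
python3 - <<'E'
from h import *
print(ctrl.sense()['eef_pos'],yaw()); snap('wrist','w12')
np.save('cal12.npy',ctrl.get_calibration('wrist'),allow_pickle=True)
E
```

```text
time_s: 16.12
eef_pos: [644.6, 0.3, 22.2]
ee_rot: [0.495, -0.498, 0.505, -0.502]
force: [-17.4, -1.8, 14.0]
grip_width: 0.152
time_s: 16.45
eef_pos: [646.8, 0.3, 21.2]
ee_rot: [-0.496, 0.496, -0.504, 0.504]
force: [0.2, 0.2, 0.4]
grip_width: 0.35
time_s: 16.95
eef_pos: [648.4, 0.1, 146.5]
ee_rot: [-0.498, 0.495, -0.501, 0.506]
force: [0.9, -0.1, 0.2]
grip_width: 0.35
[6.48419934e+02 1.19257521e-01 1.46544802e+02] -0.8534806088424983
```

View pics/w12.png

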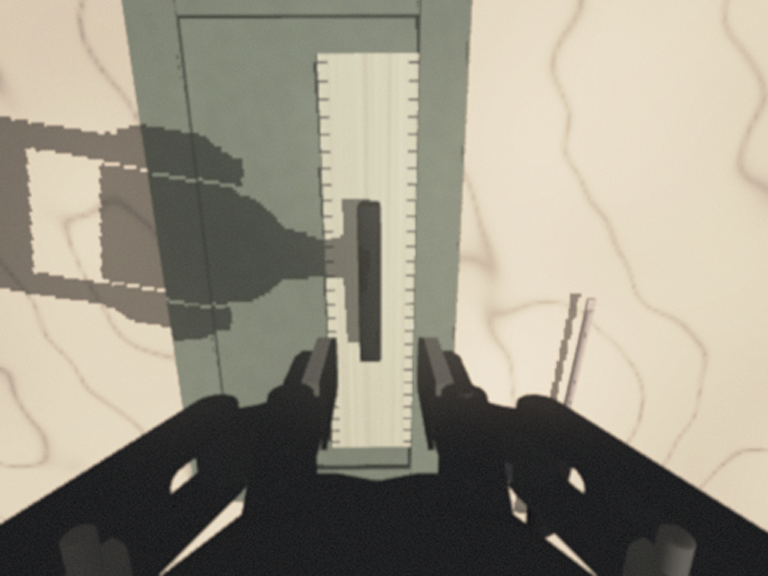

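Run:
```python
from h import *
cal=np.load('cal12.npy',allow_pickle=True).item()
f=lambda u,v,z: pt([u/1.5,v/1.5],cal,z)[:2].round(1).tolist()
print([f(*p,18) for p in [(318,54),(419,53),(411,446),(332,446)]])
go(480,-270,260,0)
```

```text
[[616.8, 134.8], [675.6, 134.6], [673.1, -131.9], [613.4, -130.8]]
GO [27.28, -11.68, -16.29] [-0.005, -0.015, 0.001] rows 8.1 t 17.0
```

```bash
python3 -m inch '[4,-4,-2,0,0,0,8,-8,-4,0,0,0,12,-12,-7,0,0,0,16,-14,-10,0,0,0,20,-15,-13,0,0,0,24,-15,-16,0,0,0,28,-15,-19,0,0,0,32,-15,-20,0,0,0]'
python3 -m inch '[3,0,0,0,0,0,3,0,0,0,0,0,3,0,0,0,0,0]'
python3 - <<'E'
from h import *
print(ctrl.sense()['eef_pos'],yaw()); snap('wrist','w13')
cal=ctrl.get_calibration('wrist');np.save('cal13.npy',cal,allow_pickle=True)
for n in ['short_a','long_a']: print(n,[(np.round(np.array(d['uv'])*1.5).tolist(),round(d['score'],2),pt(d['uv'],cal,20)[:2].round().tolist()) for d in ctrl.search_frame(n,'wrist')])
E
```

```text
time_s: 17.67
eef_pos: [484.1, -242.3, 281.8]
ee_rot: [0.496, -0.496, 0.504, -0.503]
force: [1.2, -0.5, 0.2]
grip_width: 0.351
time_s: 17.92
eef_pos: [484.7, -272.5, 280.5]
ee_rot: [0.496, -0.496, 0.505, -0.504]
force: [0.5, 1.1, -0.3]
grip_width: 0.35
[ 484.65866018 -272.49436896  280.5211037 ] -0.9995274984923307
short_a [([330.0, 263.0], 0.7, [439.0, -290.0]), ([378.0, 377.0], 0.69, [485.0, -416.0]), ([704.0, 111.0], 0.3, [784.0, -155.0])]
long_a [([79.0, 271.0], 0.88, [186.0, -295.0]), ([432.0, 263.0], 0.82, [540.0, -291.0]), ([212.0, 381.0], 0.81, [305.0, -418.0]), ([564.0, 321.0], 0.78, [679.0, -355.0]), ([250.0, 267.0], 0.7, [358.0, -293.0]), ([444.0, 340.0], 0.58, [555.0, -374.0])]
```

View pics/w13.png

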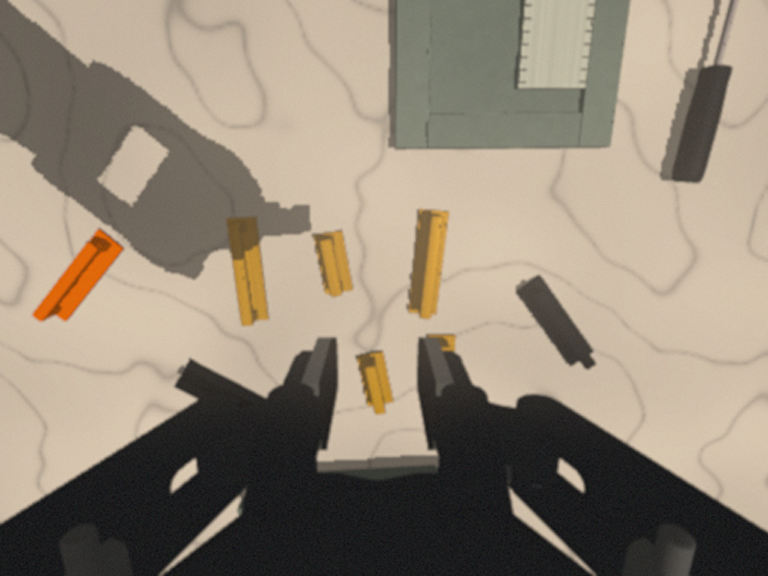

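Run:
```python
from h import *
im=cv2.imread('pics/w13.png')
cv2.imwrite('pics/c13.png',cv2.resize(im[200:430,210:470],None,fx=2.6,fy=2.6,interpolation=cv2.INTER_CUBIC))
```

```text
(no output)
```

View pics/c13.png

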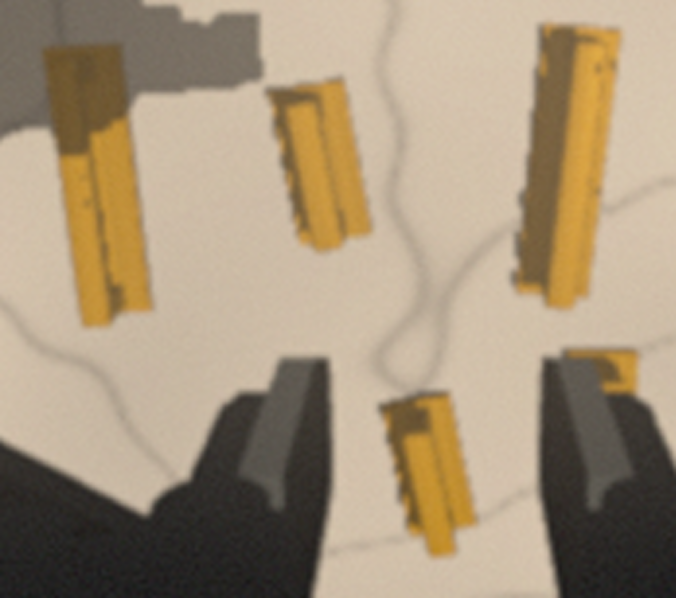

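```bash
cat >> h.py <<'E'
def edge(cal,a,b,z,off):
    """a,b world pts (top end = +y end, then -y end) of right(+x) edge; off mm toward -x; returns centre, yaw of x axis"""
    a=np.array(a);b=np.array(b); d=(a-b)/np.linalg.norm(a-b); n=np.array([d[1],-d[0]])
    return ((a+b)/2-n*off).round(1), np.degrees(np.arctan2(n[1],n[0])).round(1), np.linalg.norm(a-b).round(1)
E
python3 - <<'E'
from h import *
cal=np.load('cal13.npy',allow_pickle=True).item()
f=lambda p,z: pt([(210+p[0]/2.6)/1.5,(200+p[1]/2.6)/1.5],cal,z)[:2]
for n,a,b,z,o in [('S1 plate',(343,79),(371,232),5,15),('S1 bar',(302,94),(322,246),30,0),
 ('S2 plate',(448,395),(475,522),5,15),('S2 bar',(417,432),(441,552),30,0),
 ('L1 plate r',(120,45),(152,308),5,15),('L1 bar',(65,60),(97,322),30,0),
 ('L2 plate r',(620,30),(588,295),5,15),('L2 bar',(590,35),(563,303),30,0)]:
    print(n,*edge(cal,f(a,z),f(b,z),z,o))
E
```

```text
S1 plate [ 440.1 -293. ] 8.3 62.7
S1 bar [ 439.8 -290.8] 4.8 58.6
S2 plate [ 480.7 -426.9] 10.4 61.5
S2 bar [ 481.5 -425.8] 9.3 55.5
L1 plate r [ 351.4 -299.7] 1.7 107.9
L1 bar [ 352.4 -298.8] 0.9 101.8
L2 plate r [ 537.9 -294.9] -5.2 108.0
L2 bar [ 538.7 -293.1] -4.5 103.0
```

Run:
```python
from h import *
go(440,-292,70,7)
```

```text
GO [2.23, 21.13, -4.5] [0.001, -0.136, -0.001] rows 5.2 t 18.1
```

```bash
python3 -m inch '[2.2,0,-4.5,0,-0.12,0,2.2,4,-4.5,0,-0.135,0,2.2,8,-4.5,0,-0.135,0,2.2,12,-4.5,0,-0.135,0,2.2,16,-4.5,0,-0.135,0,2.2,20,-4.5,0,-0.135,0,2.2,21,-4.5,0,-0.135,0,2.2,21,-4.5,0,-0.135,0]' 0
python3 -m inch '[0,0,0,0,0,0,0,0,0,0,0,0]'
python3 - <<'E'
from h import *
go(440,-292,9,7);snap('wrist','w14')
E
```

```text
time_s: 18.73
eef_pos: [439.4, -291.1, 69.8]
ee_rot: [0.53, -0.529, 0.471, -0.467]
force: [-0.3, -0.9, 0.1]
grip_width: 0.501
time_s: 18.9
eef_pos: [441.2, -293.5, 74.3]
ee_rot: [-0.529, 0.529, -0.467, 0.47]
force: [-0.3, -0.4, 0.1]
grip_width: 0.502
GO [-0.19, 6.53, -0.11] [-0.003, -0.001, 0.003] rows 1.6 t 18.9
```

View pics/w14.png

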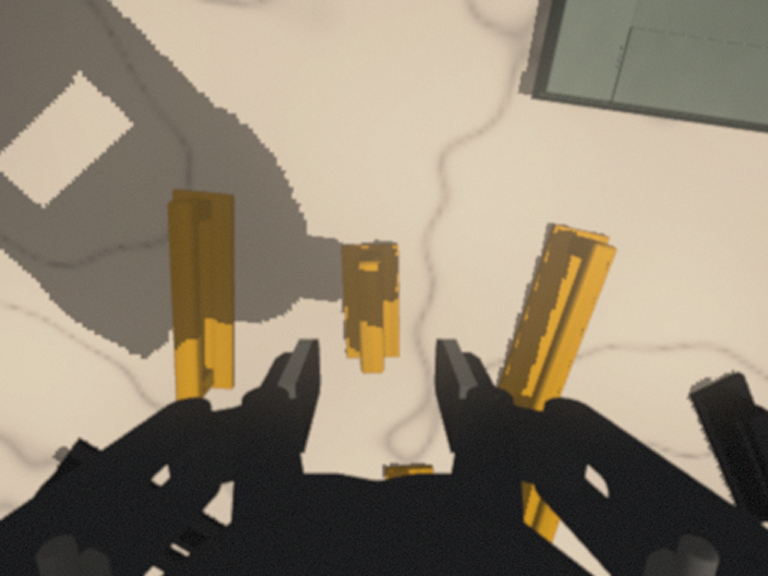

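```bash
python3 - <<'E'
from h import *
cal=ctrl.get_calibration('wrist'); print(px([440,-292,30],cal)*1.5)
E
python3 -m inch '[-0.2,2,-0.1,0,0,0,-0.2,4,-0.1,0,0,0,-0.2,6,-0.1,0,0,0,-0.2,6.5,-0.1,0,0,0,-0.2,6.5,-0.1,0,0,0,-0.2,6.5,-0.1,0,0,0]'
python3 -m inch '[0,0,0,0,0,0,0,0,0,0,0,0,0,0,0,0,0,0,0,0,0,0,0,0,0,0,0,0,0,0]' 1 60
```

```text
[372.59048572 315.64913212]
time_s: 19.45
eef_pos: [439.4, -291.6, 8.3]
ee_rot: [-0.529, 0.529, -0.468, 0.47]
force: [-1.5, 0.6, 0.2]
grip_width: 0.5
time_s: 19.87
eef_pos: [439.1, -291.4, 7.9]
ee_rot: [-0.529, 0.529, -0.469, 0.47]
force: [-1.9, 1.4, 6.3]
grip_width: 0.126
```

```bash
python3 -m inch '[0,-2,0,0,0,0,0,-5,0,0,0,0,0,-8,0,0,0,0,0,-9,0,0,0,0,0,-9,0,0,0,0]'
python3 - <<'E'
from h import *
go(594,-80,95,-0.6);go(594,92,95,-0.6); snap('wrist','w15')
E
```

```text
time_s: 20.28
eef_pos: [439.6, -291.8, 99.2]
ee_rot: [-0.529, 0.529, -0.467, 0.471]
force: [-0.5, -0.3, -0.8]
grip_width: 0.128
GO [-19.18, 0.4, 17.87] [-0.003, 0.131, 0.004] rows 6.3 t 20.3
GO [-36.26, 0.33, 19.93] [-0.003, 0.131, 0.004] rows 9.9 t 20.3
```

View pics/w15.png

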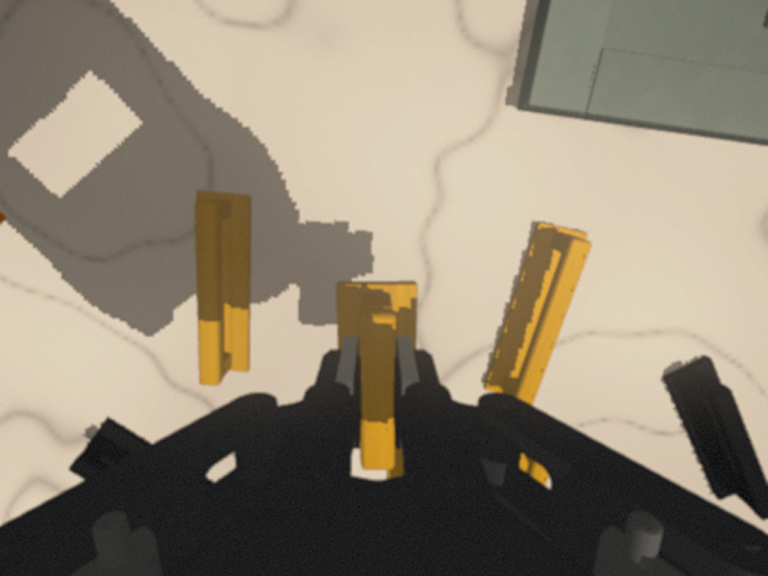

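```bash
python3 -m inch '[-3.6,0,2,0,0.02,0,-7.2,0,4,0,0.04,0,-10.8,0,6,0,0.06,0,-14.4,0,8,0,0.08,0,-18,0,10,0,0.1,0,-21.6,0,12,0,0.12,0,-25.2,0,14,0,0.13,0,-28.8,0,16,0,0.13,0]'
python3 - <<'E'
from h import *
go(594,92,95,-0.6); print(ctrl.sense()['grip_width'])
E
```

```text
time_s: 21.0
eef_pos: [562.5, 16.3, 94.6]
ee_rot: [0.497, -0.498, 0.504, -0.502]
force: [0.0, -0.2, -1.4]
grip_width: 0.125
GO [-7.6, -0.04, 3.07] [0.003, -0.0, -0.001] rows 2.0 t 21.0
0.12508364481525083
```

```bash
python3 -m inch '[-3.6,0,1.5,0,0,0,-7,0,2.9,0,0,0,-7,0,2.9,0,0,0,-7,0,2.9,0,0,0,-7,0,2.9,0,0,0]'
python3 - <<'E'
from h import *
go(594,92,95,-0.6);go(594,92,26,-0.6);snap('wrist','w16')
E
```

```text
time_s: 21.42
eef_pos: [591.8, 83.5, 95.0]
ee_rot: [0.497, -0.498, 0.503, -0.502]
force: [-0.1, -0.6, -0.7]
grip_width: 0.123
GO [-0.85, -0.0, 0.21] [0.003, 0.001, 0.0] rows 0.2 t 21.4
GO [-0.86, 6.9, 0.23] [0.003, 0.001, 0.0] rows 1.7 t 21.4
```

View pics/w16.png

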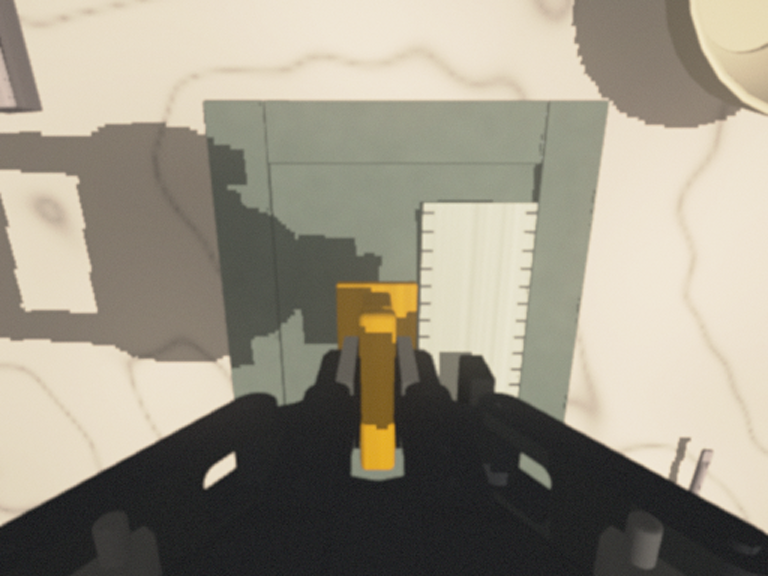

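```bash
python3 -m inch '[-0.5,2,0,0,0,0,-0.5,4,0,0,0,0,-0.5,6,0,0,0,0,-0.5,6.8,0,0,0,0,-0.5,7.2,0,0,0,0,-0.5,7.2,0,0,0,0]'
python3 -m inch '[0,0.1,0,0,0,0,0,0.2,0,0,0,0,0,0.2,0,0,0,0]'
python3 -m inch '[0,0.1,0,0,0,0,0,0.15,0,0,0,0,0,0.15,0,0,0,0]'
```

```text
time_s: 21.97
eef_pos: [592.6, 88.0, 24.4]
ee_rot: [0.497, -0.497, 0.503, -0.503]
force: [-0.1, 0.5, -0.0]
grip_width: 0.126
time_s: 22.22
eef_pos: [593.2, 88.7, 23.5]
ee_rot: [-0.498, 0.497, -0.502, 0.503]
force: [-0.2, -0.6, -2.5]
grip_width: 0.124
time_s: 22.47
eef_pos: [592.8, 88.8, 21.4]
ee_rot: [-0.498, 0.497, -0.502, 0.503]
force: [-0.1, -0.0, -1.2]
grip_width: 0.121
```

```bash
python3 -m inch '[0,0.1,0,0,0,0,0,0.15,0,0,0,0,0,0.15,0,0,0,0]'
python3 -m inch '[0,0,0.2,0,0,0,0,0,0.4,0,0,0,0,0,0.5,0,0,0,0,0,0.5,0,0,0]'
python3 -m inch '[0,0,0.1,0,0,0,0,0,0.2,0,0,0,0,0,0.2,0,0,0]'
python3 -m inch '[0,0,0.1,0,0,0,0,0,0.2,0,0,0,0,0,0.2,0,0,0]'
```

```text
time_s: 22.72
eef_pos: [592.8, 88.9, 20.0]
ee_rot: [-0.498, 0.497, -0.502, 0.502]
force: [-1.0, 0.4, 2.3]
grip_width: 0.119
time_s: 23.05
eef_pos: [598.1, 88.7, 20.0]
ee_rot: [-0.498, 0.497, -0.502, 0.503]
force: [-2.1, -0.3, 4.3]
grip_width: 0.121
time_s: 23.3
eef_pos: [599.9, 88.7, 20.0]
ee_rot: [-0.497, 0.498, -0.502, 0.502]
force: [-2.7, -0.6, 4.9]
grip_width: 0.126
time_s: 23.55
eef_pos: [600.9, 88.8, 20.1]
ee_rot: [0.497, -0.498, 0.503, -0.502]
force: [-8.2, 0.7, 10.7]
grip_width: 0.12
```

```bash
python3 -m inch '[0,0,0.1,0,0,0,0,0,0.1,0,0,0]'
python3 -m inch '[0,0,-0.1,0,0,0,0,0,-0.15,0,0,0,0,0,-0.15,0,0,0]'
python3 -m inch '[0,0,0,0,0,0,0,0,0,0,0,0,0,0,0,0,0,0,0,0,0,0,0,0]' 0.4
python3 -m inch '[0,-2,0,0,0,0,0,-5,0,0,0,0,0,-9,0,0,0,0,0,-13,0,0,0,0,0,-15,0,0,0,0,0,-15,0,0,0,0]'
python3 - <<'E'
from h import *
go(481,-426,100,9);snap('wrist','w17')
E
```

```text
time_s: 23.72
eef_pos: [601.0, 88.8, 20.1]
ee_rot: [0.496, -0.499, 0.504, -0.501]
force: [-14.2, -0.1, 14.5]
grip_width: 0.123
time_s: 23.97
eef_pos: [600.8, 88.8, 20.1]
ee_rot: [0.497, -0.498, 0.503, -0.502]
force: [-6.0, -0.2, 7.5]
grip_width: 0.123
time_s: 24.3
eef_pos: [601.4, 88.7, 19.6]
ee_rot: [-0.498, 0.497, -0.502, 0.503]
force: [0.6, 0.3, -0.0]
grip_width: 0.294
time_s: 24.8
eef_pos: [603.4, 88.7, 175.2]
ee_rot: [-0.5, 0.495, -0.5, 0.505]
force: [-0.5, -0.4, -0.3]
grip_width: 0.302
GO [51.59, 7.43, -11.8] [-0.009, -0.167, 0.001] rows 12.8 t 24.8
```

View pics/w17.png

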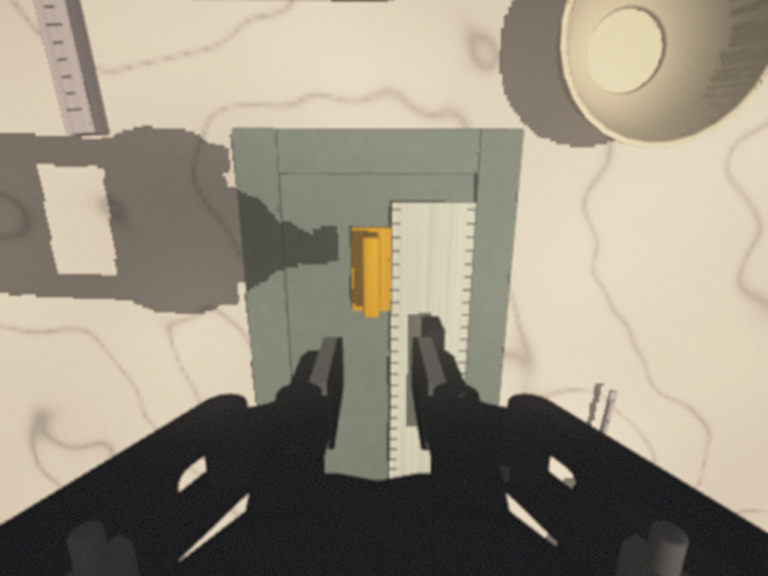

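The picture shows the first short pull at (370,270), flush against the straightedge's edge at column 391. Next is the second short one.

```bash
python3 -m inch '[4,0,-0.9,0,-0.02,0,8,0,-1.8,0,-0.04,0,12,0,-2.7,0,-0.06,0,16,0,-3.6,0,-0.08,0,20,0,-4.5,0,-0.1,0,24,0,-5.4,0,-0.12,0,28,0,-6.3,0,-0.14,0,32,0,-7.2,0,-0.16,0]' 0
python3 -m inch '[4,0,-0.9,0,0,0,8,0,-1.8,0,0,0,12,0,-2.4,0,0,0,13,0,-2.4,0,0,0,13,0,-2.4,0,0,0]'
python3 - <<'E'
from h import *
print(ctrl.sense()['eef_pos'],yaw());go(481,-426,80,9);snap('wrist','w18')
cal=ctrl.get_calibration('wrist');np.save('cal18.npy',cal,allow_pickle=True)
print(px([481,-426,30],cal)*1.5)
E
```

```text
time_s: 25.52
eef_pos: [524.8, -232.1, 168.1]
ee_rot: [-0.536, 0.536, -0.462, 0.46]
force: [0.5, -0.7, 0.1]
grip_width: 0.501
time_s: 25.93
eef_pos: [520.6, -365.2, 167.2]
ee_rot: [-0.535, 0.535, -0.463, 0.461]
force: [-0.3, 0.5, -0.1]
grip_width: 0.502
[ 520.64714482 -365.17014984  167.19131595] 8.38935753931554
GO [5.46, 8.72, -4.79] [0.002, -0.011, -0.002] rows 2.7 t 25.9
[308.986417   347.90763134]
```

View pics/w18.png

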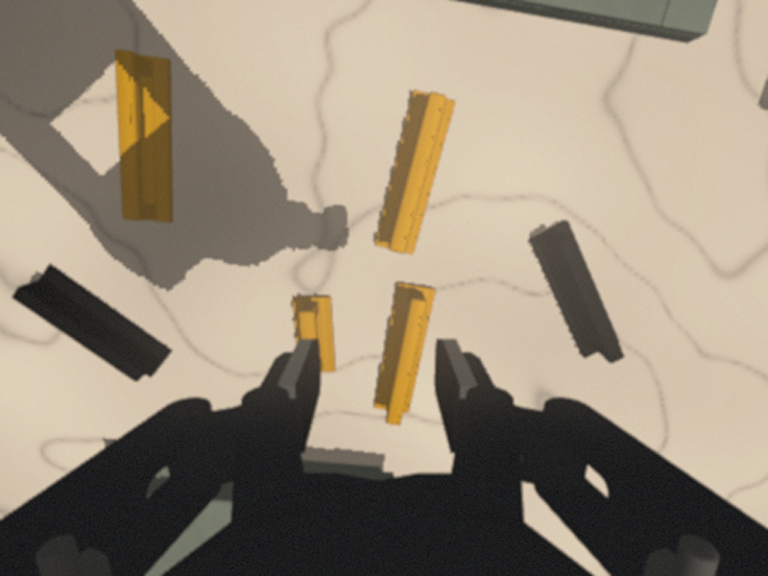

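```bash
python3 - <<'E'
from h import *
cal=np.load('cal18.npy',allow_pickle=True).item()
f=lambda p,z: pt([p[0]/1.5,p[1]/1.5],cal,z)[:2]
print('L3',*edge(cal,f((413,290),30),f((395,422),30),30,0),'plate r',*edge(cal,f((434,290),5),f((412,405),5),5,15))
print('S2',*edge(cal,f((329,297),5),f((334,370),5),5,15))
E
python3 -m inch '[5.5,0,-4.8,0,-0.01,0,5.5,0,-4.8,0,-0.01,0,5.5,4,-4.8,0,-0.01,0,5.5,8.5,-4.8,0,-0.01,0,5.5,8.5,-4.8,0,-0.01,0,5.5,8.5,-4.8,0,-0.01,0]' 0.3
python3 - <<'E'
from h import *
print(ctrl.sense()['eef_pos'],yaw());go(481,-426,9,9);snap('wrist','w19')
cal=ctrl.get_calibration('wrist');np.save('cal19.npy',cal,allow_pickle=True)
print(px([481,-426,30],cal)*1.5)
E
```

```text
L3 [ 551.1 -424.4] 2.4 106.9 plate r [ 553.3 -425.7] 0.2 100.6
S2 [ 479.9 -426.2] 10.5 62.0
time_s: 26.48
eef_pos: [482.2, -421.9, 82.9]
ee_rot: [0.539, -0.538, 0.46, -0.456]
force: [0.5, 0.3, 1.0]
grip_width: 0.352
[ 482.24410581 -421.92097929   82.85174646] 9.245122095995312
GO [0.42, 7.38, -0.17] [0.003, 0.004, -0.005] rows 1.8 t 26.5
[369.46414563 315.89012546]
```

View pics/w19.png

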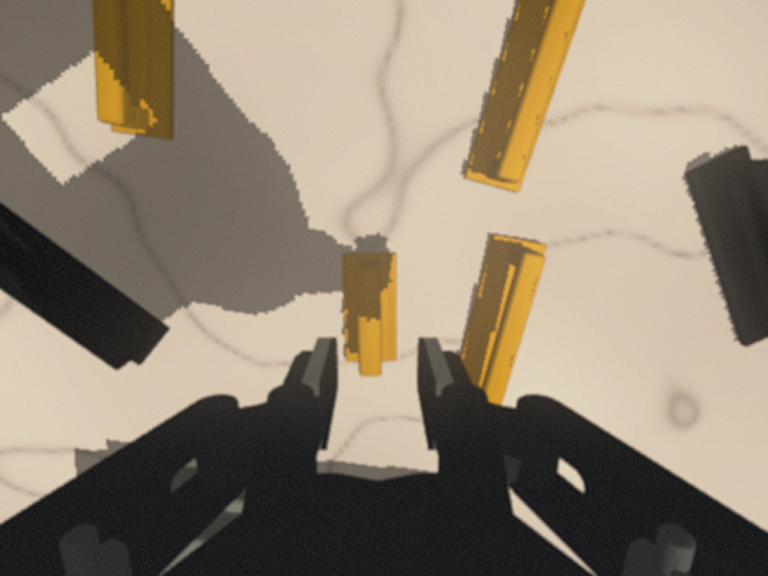

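```bash
python3 -m inch '[0.4,2,-0.1,0,0,0,0.4,4,-0.1,0,0,0,0.4,6,-0.1,0,0,0,0.4,7.2,-0.1,0,0,0,0.4,7.3,-0.1,0,0,0,0.4,7.3,-0.1,0,0,0]'
python3 -m inch '[0,0,0,0,0,0,0,0,0,0,0,0,0,0,0,0,0,0,0,0,0,0,0,0,0,0,0,0,0,0]' 1 60
python3 -m inch '[0,-2,0,0,0,0,0,-5,0,0,0,0,0,-8,0,0,0,0,0,-9,0,0,0,0,0,-9,0,0,0,0]'
python3 - <<'E'
from h import *
go(590,-88,95,-0.6); snap('wrist','w20')
E
```

```text
time_s: 27.03
eef_pos: [483.0, -428.5, 13.3]
ee_rot: [-0.538, 0.539, -0.458, 0.459]
force: [-0.2, 0.1, 0.9]
grip_width: 0.351
time_s: 27.45
eef_pos: [483.0, -429.1, 13.9]
ee_rot: [-0.538, 0.539, -0.457, 0.46]
force: [-0.7, 0.9, 7.3]
grip_width: 0.12
time_s: 27.87
eef_pos: [483.1, -429.4, 105.1]
ee_rot: [-0.538, 0.539, -0.456, 0.461]
force: [0.4, 0.5, -0.8]
grip_width: 0.122
GO [-32.0, 0.89, 15.99] [-0.003, 0.171, 0.005] rows 8.6 t 27.9
```

View pics/w20.png

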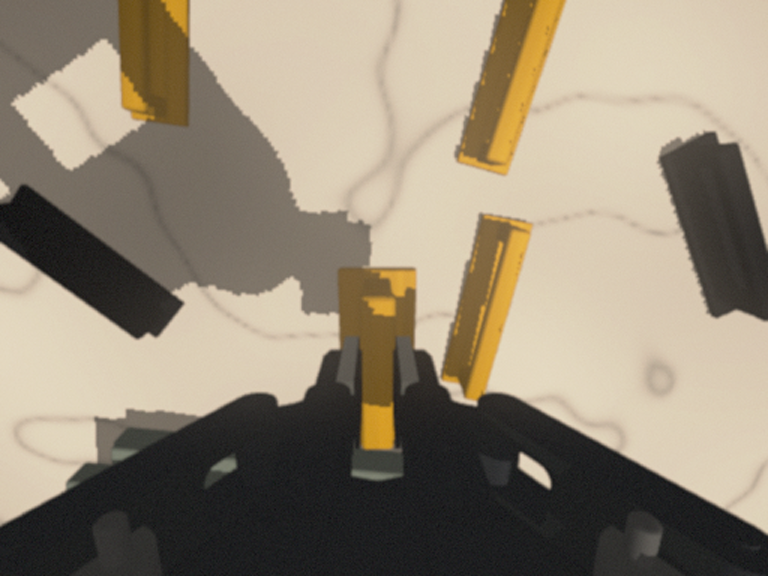

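```bash
python3 -m inch '[-3.6,0,1.8,0,0.02,0,-7.2,0,3.6,0,0.04,0,-10.8,0,5.4,0,0.06,0,-14.4,0,7.2,0,0.09,0,-18,0,9,0,0.12,0,-21.6,0,10.8,0,0.15,0,-25.2,0,12.6,0,0.17,0,-28.8,0,14.4,0,0.17,0]'
python3 -m inch '[-1.5,0,0.5,0,0,0,-3,0,1,0,0,0,-3,0,1,0,0,0,-3,0,1,0,0,0,-3,0,1,0,0,0]'
python3 - <<'E'
from h import *
go(591,-90,100,-0.6);go(591,-90,30,-.6);snap('wrist','w21')
E
```

```text
time_s: 28.58
eef_pos: [577.8, -118.8, 99.6]
ee_rot: [0.497, -0.498, 0.504, -0.502]
force: [0.8, -0.6, -1.4]
grip_width: 0.118
time_s: 29.0
eef_pos: [588.1, -91.8, 100.6]
ee_rot: [0.497, -0.498, 0.503, -0.502]
force: [0.1, -0.1, -0.7]
grip_width: 0.12
GO [-0.18, 0.06, 0.29] [0.002, -0.0, -0.0] rows 0.1 t 29.0
GO [-0.18, 7.06, 0.3] [0.002, -0.0, -0.0] rows 1.7 t 29.0
```

View pics/w21.png

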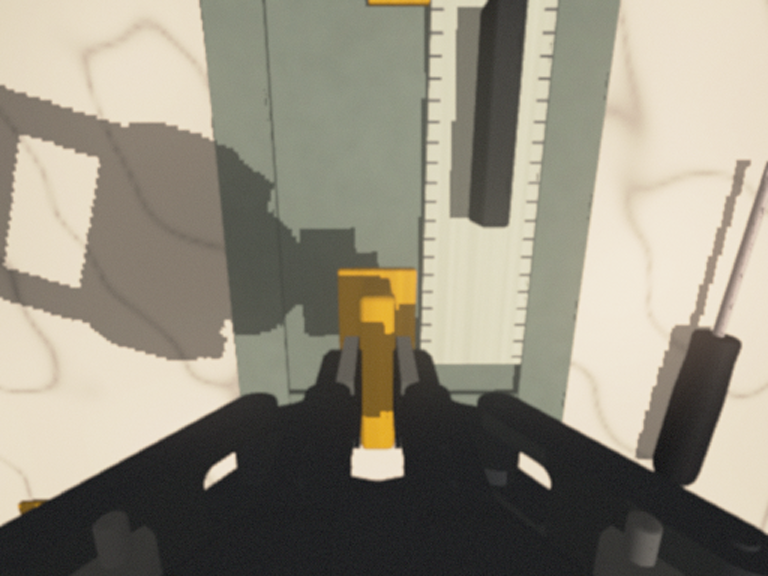

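```bash
python3 -m inch '[-0.5,2,0.2,0,0,0,-0.5,4,0.2,0,0,0,-0.5,6,0.2,0,0,0,-0.5,6.8,0.2,0,0,0,-0.5,7.0,0.2,0,0,0,-0.5,7.0,0.2,0,0,0]'
python3 -m inch '[0,0.1,0,0,0,0,0,0.2,0,0,0,0,0,0.2,0,0,0,0]'
python3 -m inch '[0,0.1,0,0,0,0,0,0.15,0,0,0,0,0,0.15,0,0,0,0]'
```

```text
time_s: 29.55
eef_pos: [590.8, -86.8, 31.8]
ee_rot: [0.497, -0.497, 0.503, -0.503]
force: [-0.4, 0.4, -0.8]
grip_width: 0.12
time_s: 29.8
eef_pos: [591.2, -86.4, 30.5]
ee_rot: [-0.498, 0.497, -0.502, 0.503]
force: [1.1, 0.9, -0.7]
grip_width: 0.125
time_s: 30.05
eef_pos: [590.9, -86.2, 28.4]
ee_rot: [-0.498, 0.497, -0.502, 0.503]
force: [0.2, 0.1, -1.7]
grip_width: 0.121
```

```bash
python3 -m inch '[0,0.1,0,0,0,0,0,0.2,0,0,0,0,0,0.2,0,0,0,0]'
python3 -m inch '[0,0.1,0,0,0,0,0,0.1,0,0,0,0]'
python3 -m inch '[0,0,0.2,0,0,0,0,0,0.4,0,0,0,0,0,0.5,0,0,0,0,0,0.5,0,0,0]'
python3 -m inch '[0,0,0.1,0,0,0,0,0,0.2,0,0,0,0,0,0.2,0,0,0]'
```

```text
time_s: 30.3
eef_pos: [590.8, -86.1, 26.1]
ee_rot: [0.497, -0.498, 0.503, -0.502]
force: [-0.5, 0.1, -1.0]
grip_width: 0.121
time_s: 30.47
eef_pos: [590.9, -86.1, 26.0]
ee_rot: [-0.498, 0.498, -0.502, 0.502]
force: [-2.6, 1.4, 5.4]
grip_width: 0.123
time_s: 30.8
eef_pos: [595.9, -86.3, 26.0]
ee_rot: [-0.497, 0.498, -0.502, 0.503]
force: [-3.2, 0.8, 5.9]
grip_width: 0.12
time_s: 31.05
eef_pos: [597.9, -86.4, 26.0]
ee_rot: [-0.497, 0.498, -0.502, 0.502]
force: [-3.7, 0.3, 5.3]
grip_width: 0.117
```

```bash
python3 -m inch '[0,0,0.1,0,0,0,0,0,0.2,0,0,0,0,0,0.2,0,0,0]'
python3 -m inch '[0,0,0.1,0,0,0,0,0,0.1,0,0,0]'
python3 -m inch '[0,0,0.1,0,0,0,0,0,0.1,0,0,0]'
```

```text
time_s: 31.3
eef_pos: [598.9, -86.3, 26.0]
ee_rot: [0.497, -0.498, 0.503, -0.502]
force: [-9.6, -0.8, 9.6]
grip_width: 0.122
time_s: 31.47
eef_pos: [599.2, -86.3, 26.1]
ee_rot: [0.496, -0.499, 0.504, -0.501]
force: [-13.9, -0.1, 14.2]
grip_width: 0.116
time_s: 31.63
eef_pos: [599.3, -86.3, 26.2]
ee_rot: [0.496, -0.499, 0.504, -0.5]
force: [-19.4, -1.2, 18.6]
grip_width: 0.123
```

```bash
python3 -m inch '[0,0,-0.2,0,0,0,0,0,-0.2,0,0,0,0,0,-0.2,0,0,0]'
python3 -m inch '[0,0,0,0,0,0,0,0,0,0,0,0,0,0,0,0,0,0,0,0,0,0,0,0]' 0.4
python3 -m inch '[0,-2,0,0,0,0,0,-5,0,0,0,0,0,-9,0,0,0,0,0,-13,0,0,0,0,0,-15,0,0,0,0,0,-15,0,0,0,0]'
python3 - <<'E'
from h import *
go(538.3,-294,90,-4.8);snap('wrist','w22')
E
```

```text
time_s: 31.88
eef_pos: [598.9, -86.3, 26.0]
ee_rot: [0.497, -0.498, 0.503, -0.502]
force: [-7.9, 0.5, 10.5]
grip_width: 0.117
time_s: 32.22
eef_pos: [599.9, -86.3, 25.2]
ee_rot: [-0.498, 0.497, -0.502, 0.503]
force: [-0.4, -0.9, 0.2]
grip_width: 0.301
time_s: 32.72
eef_pos: [601.8, -86.8, 180.7]
ee_rot: [-0.499, 0.496, -0.499, 0.505]
force: [0.2, 0.6, 0.8]
grip_width: 0.298
GO [20.75, 9.08, -6.23] [-0.009, 0.074, 0.003] rows 5.6 t 32.7
```

View pics/w22.png

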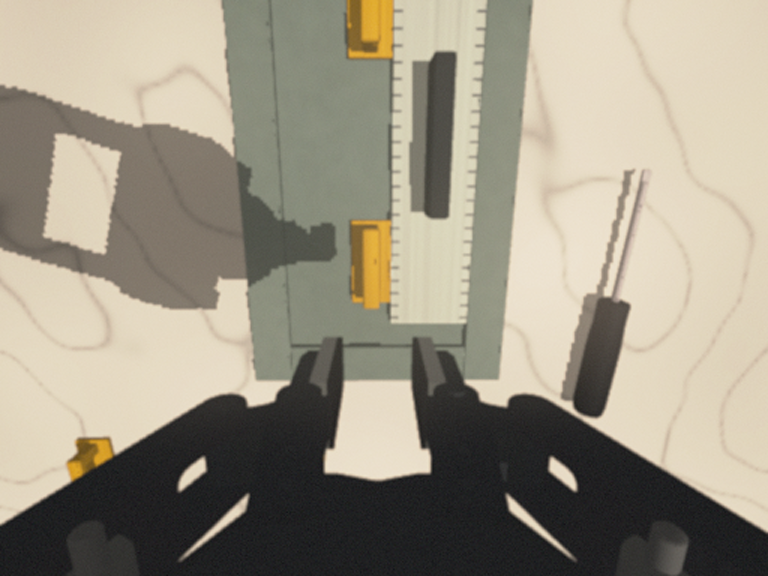

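Both short pulls are flush: gold at (370,30) and (370,262), with their right edges on the straightedge's edge. Now the long pulls.

```bash
python3 -m inch '[4,0,-1.2,0,0.02,0,8,0,-2.4,0,0.04,0,12,2,-3.6,0,0.06,0,16,4,-4.8,0,0.07,0,19,6,-6,0,0.074,0,20.7,9,-6.2,0,0.074,0,20.7,9,-6.2,0,0.074,0,20.7,9,-6.2,0,0.074,0]' 0.3
python3 - <<'E'
from h import *
print(ctrl.sense()['eef_pos'],yaw());go(538.3,-294,10,-4.8);snap('wrist','w23')
cal=ctrl.get_calibration('wrist');np.save('cal23.npy',cal,allow_pickle=True)
print(px([538.3,-294,30],cal)*1.5)
E
```

```text
time_s: 33.43
eef_pos: [534.2, -292.6, 82.2]
ee_rot: [0.478, -0.478, 0.523, -0.519]
force: [0.5, 0.1, 0.8]
grip_width: 0.356
[ 534.22963591 -292.56800569   82.24656154] -4.926450512098942
GO [0.13, 7.22, 0.45] [0.005, -0.002, -0.003] rows 1.7 t 33.4
[381.04429793 315.92227376]
```

View pics/w23.png

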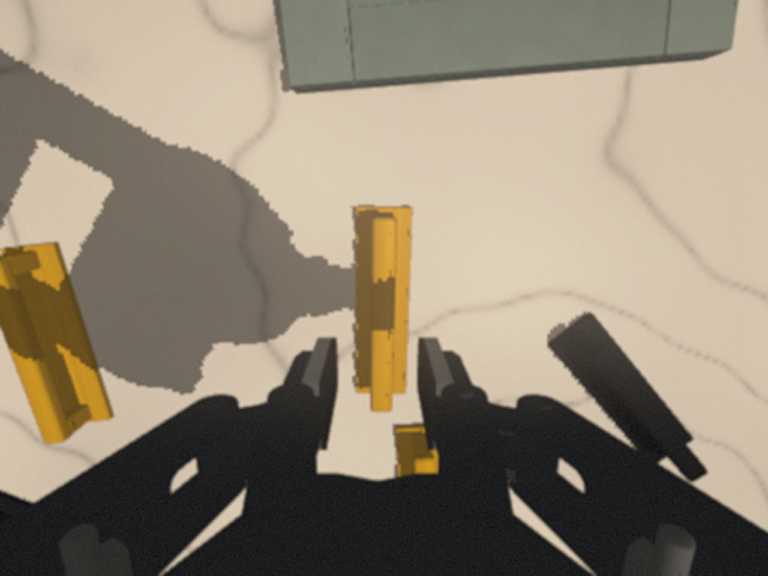

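```bash
python3 -m inch '[0,2,0.2,0,0,0,0,4,0.2,0,0,0,0,6,0.2,0,0,0,0,7.2,0.2,0,0,0,0,7.4,0.2,0,0,0,0,7.4,0.2,0,0,0]'
python3 - <<'E'
from h import *
go(538.3,-294,10,-4.8)
E
python3 -m inch '[0,0,0,0,0,0,0,0,0,0,0,0,0,0,0,0,0,0,0,0,0,0,0,0,0,0,0,0,0,0]' 1 60
python3 -m inch '[0,-2,0,0,0,0,0,-5,0,0,0,0,0,-9,0,0,0,0,0,-12,0,0,0,0,0,-12,0,0,0,0]'
python3 - <<'E'
from h import *
go(535,369,110,0); go(440,200,110,0);snap('wrist','w24')
E
```

```text
time_s: 33.98
eef_pos: [538.2, -292.2, 11.7]
ee_rot: [-0.479, 0.479, -0.52, 0.52]
force: [-0.2, 0.3, 0.1]
grip_width: 0.348
GO [0.18, 0.17, 0.02] [-0.0, 0.001, 0.0] rows 0.1 t 34.0
time_s: 34.4
eef_pos: [538.4, -293.1, 12.8]
ee_rot: [-0.479, 0.478, -0.52, 0.521]
force: [-0.1, 2.7, 7.4]
grip_width: 0.121
time_s: 34.82
eef_pos: [539.9, -294.6, 138.5]
ee_rot: [-0.479, 0.478, -0.516, 0.525]
force: [1.3, -0.2, 0.2]
grip_width: 0.126
GO [-66.1, 2.35, -6.08] [-0.009, -0.084, 0.007] rows 15.9 t 34.8
GO [-48.46, 2.39, -14.13] [-0.009, -0.084, 0.007] rows 12.1 t 34.8
```

View pics/w24.png

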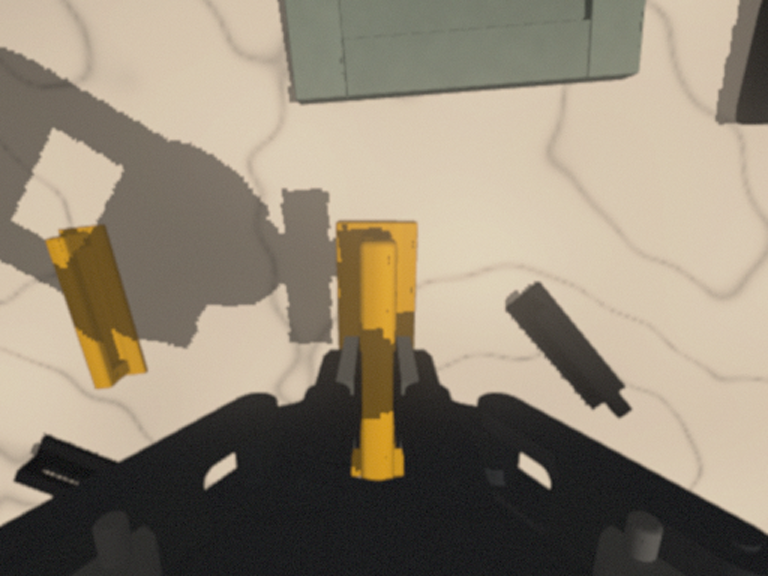

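```bash
python3 -m inch '[-4,0,-0.4,0,-0.01,0,-8,-0.5,-0.8,0,-0.02,0,-12,-1,-1.2,0,-0.03,0,-16,-1.5,-1.6,0,-0.04,0,-20,-2,-2,0,-0.05,0,-24,-2,-2.4,0,-0.06,0,-28,-2,-2.8,0,-0.07,0,-32,-2,-3.2,0,-0.084,0]'
python3 -m inch '[-4,0,0,0,0,0,-8,0,0,0,0,0,-12,0,0,0,0,0,-16,0,0,0,0,0,-20,0,0,0,0,0,-24,0,0,0,0,0,-26,0,0,0,0,0,-26,0,0,0,0,0]'
python3 - <<'E'
from h import *
print(ctrl.sense()['eef_pos'],yaw());snap('wrist','w25')
cal=ctrl.get_calibration('wrist');np.save('cal25.npy',cal,allow_pickle=True)
E
```

```text
time_s: 35.53
eef_pos: [531.8, 30.6, 150.3]
ee_rot: [0.5, -0.5, 0.5, -0.499]
force: [0.4, 0.5, -0.6]
grip_width: 0.123
time_s: 36.2
eef_pos: [531.3, 292.5, 149.6]
ee_rot: [-0.501, 0.502, -0.499, 0.498]
force: [-0.1, -0.5, -1.1]
grip_width: 0.122
[531.31322362 292.51733066 149.64450488] 0.2478329831529697
```

View pics/w25.png

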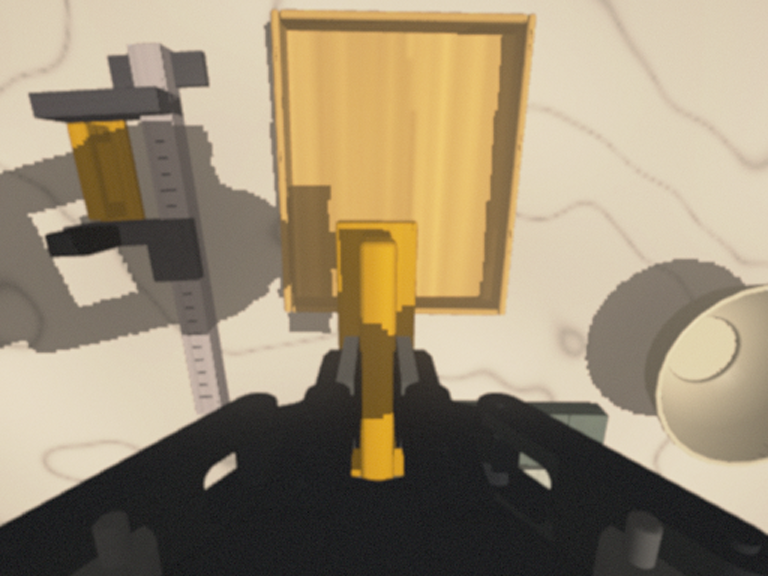

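Run:
```python
from h import *
cal=np.load('cal25.npy',allow_pickle=True).item()
f=lambda p,z: pt([p[0]/1.5,p[1]/1.5],cal,z)[:2].round(1)
P=[f(p,28) for p in [(273,11),(534,14),(505,314),(286,311)]]
print(P,np.mean(P,0))
```

```text
[array([473.7, 445. ]), array([619.9, 443.9]), array([619.2, 266.2]), array([471.2, 267.6])] [546.    355.675]
```

```bash
python3 - <<'E'
from h import *
go(586,356,149,-0.5);go(586,356,24,-0.5)
E
python3 -m inch '[-2,0,1.8,0,0.01,0,-4,0,3.6,0,0.01,0,-6.3,0,5.5,0,0.01,0,-6.3,0,5.5,0,0.01,0,-6.3,3,5.5,0,0.01,0,-6.3,6,5.5,0,0.01,0,-6.3,9,5.5,0,0.01,0,-6.3,9,5.5,0,0.01,0]'
python3 - <<'E'
from h import *
go(586,356,21,-0.5);snap('wrist','w26')
E
```

```text
GO [-6.55, 0.05, 5.45] [0.002, 0.012, 0.001] rows 2.0 t 36.2
GO [-6.56, 12.55, 5.48] [0.002, 0.012, 0.001] rows 3.6 t 36.2
time_s: 36.92
eef_pos: [584.6, 349.0, 54.0]
ee_rot: [0.493, -0.501, 0.505, -0.501]
force: [-0.4, -0.5, -3.2]
grip_width: 0.119
GO [-0.71, 3.3, 0.17] [0.012, -0.003, 0.005] rows 0.8 t 36.9
```

View pics/w26.png

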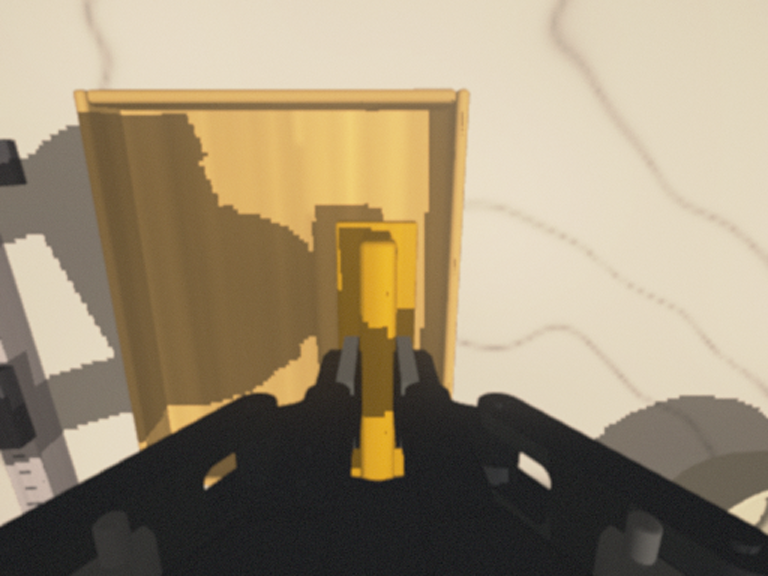

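```bash
python3 -m inch '[-0.5,1.5,0,0,0,0,-0.5,2.8,0,0,0,0,-0.5,3.2,0,0,0,0,-0.5,3.4,0,0,0,0,-0.5,3.5,0,0,0,0,-0.5,3.5,0,0,0,0]'
python3 -m inch '[0,0.1,0,0,0,0,0,0.2,0,0,0,0,0,0.2,0,0,0,0]'
```

```text
time_s: 37.47
eef_pos: [588.0, 356.8, 26.7]
ee_rot: [-0.498, 0.497, -0.502, 0.503]
force: [0.0, -0.1, -0.1]
grip_width: 0.122
time_s: 37.72
eef_pos: [587.8, 356.8, 24.4]
ee_rot: [-0.498, 0.497, -0.502, 0.503]
force: [-0.2, 1.1, -1.4]
grip_width: 0.12
```

```bash
python3 -m inch '[0,0.2,0,0,0,0,0,0.4,0,0,0,0,0,0.5,0,0,0,0,0,0.5,0,0,0,0]'
python3 -m inch '[0,0.1,0,0,0,0,0,0.15,0,0,0,0,0,0.15,0,0,0,0]'
```

```text
time_s: 38.05
eef_pos: [587.6, 356.6, 18.9]
ee_rot: [0.497, -0.498, 0.503, -0.502]
force: [0.3, 0.8, -1.3]
grip_width: 0.127
time_s: 38.3
eef_pos: [587.8, 356.8, 18.0]
ee_rot: [-0.498, 0.497, -0.502, 0.503]
force: [-0.6, -0.2, 0.4]
grip_width: 0.123
```

```bash
python3 -m inch '[0,0,0,0,0,0,0,0,0,0,0,0,0,0,0,0,0,0]' 0.55
python3 -m inch '[0,-2,0,0,0,0,0,-5,0,0,0,0,0,-9,0,0,0,0,0,-13,0,0,0,0,0,-15,0,0,0,0,0,-15,0,0,0,0]'
python3 - <<'E'
from h import *
print(ctrl.sense()['eef_pos']);go(551,-340,160,2);snap('wrist','w27')
E
```

```text
time_s: 38.55
eef_pos: [587.9, 356.8, 17.9]
ee_rot: [-0.498, 0.497, -0.502, 0.503]
force: [0.2, 0.2, 0.8]
grip_width: 0.225
time_s: 39.05
eef_pos: [589.6, 357.5, 174.2]
ee_rot: [-0.501, 0.494, -0.501, 0.504]
force: [0.2, -0.0, 1.0]
grip_width: 0.224
[589.57227975 357.50206507 174.16286972]
GO [69.79, 1.12, -3.18] [-0.009, -0.045, -0.004] rows 16.8 t 39.0
```

View pics/w27.png

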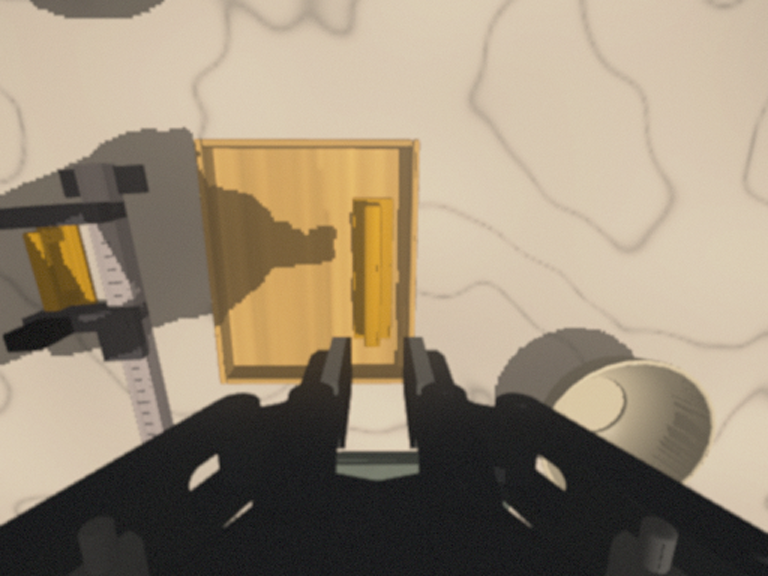

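```bash
python3 -m inch '[4,0,-0.2,0,0,0,8,0,-0.4,0,0,0,12,0,-0.6,0,0,0,16,0,-0.8,0,0,0,20,0,-1,0,0,0,24,0,-1.2,0,0,0,28,0,-1.4,0,0,0,32,0,-1.6,0,0,0]' 0.3
python3 -m inch '[4,0,-0.2,0,0,0,8,0,-0.4,0,0,0,12,0,-0.6,0,0,0,16,0,-0.8,0,0,0,20,0,-1,0,0,0,24,0,-1.2,0,0,0,28,0,-1.4,0,0,0,32,0,-1.6,0,0,0]'
python3 -m inch '[4,0,-0.2,0,0,0,7,0,-0.4,0,0,0,7,0,-0.4,0,0,0,7,0,-0.4,0,0,0]'
python3 - <<'E'
from h import *
print(ctrl.sense()['eef_pos'],yaw());snap('wrist','w28')
cal=ctrl.get_calibration('wrist');np.save('cal28.npy',cal,allow_pickle=True)
print(px([551,-425,30],cal)*1.5)
E
```

```text
time_s: 39.77
eef_pos: [567.5, 35.2, 166.5]
ee_rot: [0.497, -0.498, 0.503, -0.502]
force: [0.5, -0.2, 0.6]
grip_width: 0.35
time_s: 40.43
eef_pos: [548.4, -284.6, 166.3]
ee_rot: [0.497, -0.498, 0.503, -0.502]
force: [1.2, 0.9, 0.6]
grip_width: 0.35
time_s: 40.77
eef_pos: [543.8, -353.8, 165.8]
ee_rot: [0.497, -0.497, 0.504, -0.502]
force: [-0.1, -0.6, -0.6]
grip_width: 0.351
[ 543.76687212 -353.75626782  165.80782703] -0.7058203154568499
[385.86952591 368.98795825]
```

View pics/w28.png

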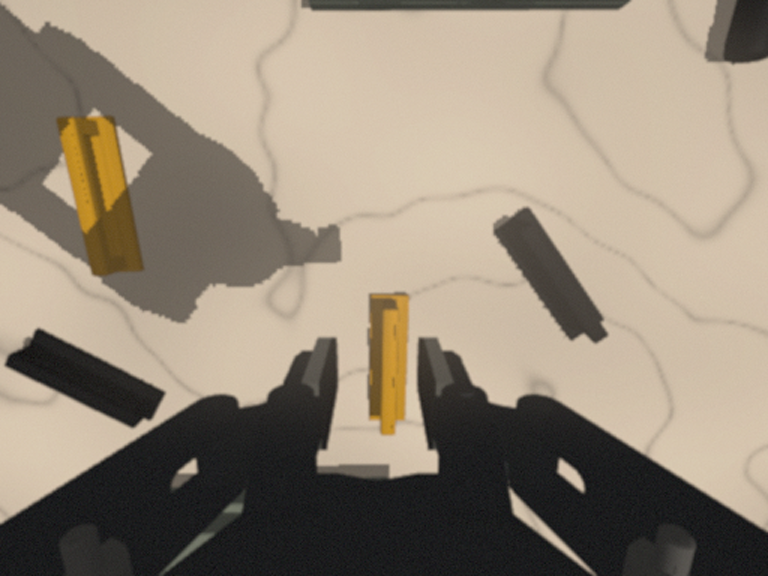

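Run:
```python
from h import *
cal=np.load('cal28.npy',allow_pickle=True).item()
f=lambda p,z: pt([p[0]/1.5,p[1]/1.5],cal,z)[:2]
print(edge(cal,f((391,308),30),f((388.5,432),30),30,0),edge(cal,f((408,295),5),f((405,418),5),5,15))
go(552,-425,10,0.5)
```

```text
(array([ 553.8, -428.1]), np.float64(-1.1), np.float64(101.4)) (array([ 553. , -428.9]), np.float64(-0.7), np.float64(107.5))
GO [7.28, 15.61, 0.88] [0.002, -0.019, -0.002] rows 4.1 t 40.8
```

```bash
python3 -m inch '[4,0,0.9,0,0,0,7.4,0,0.9,0,0,0,7.4,0,0.9,0,0,0,7.4,4,0.9,0,0,0,7.4,8,0.9,0,0,0,7.4,8,0.9,0,0,0]'
python3 - <<'E'
from h import *
print(ctrl.sense()['eef_pos'],yaw());snap('wrist','w29');go(553,-427,10,-0.5)
E
```

```text
time_s: 41.32
eef_pos: [550.7, -422.4, 79.1]
ee_rot: [0.498, -0.498, 0.507, -0.497]
force: [-1.6, 0.8, -2.4]
grip_width: 0.35
[ 550.73958829 -422.42904872   79.10471806] -0.48164201233863946
GO [0.36, 7.38, 0.15] [0.006, 0.0, -0.007] rows 1.8 t 41.4
```

View pics/w29.png

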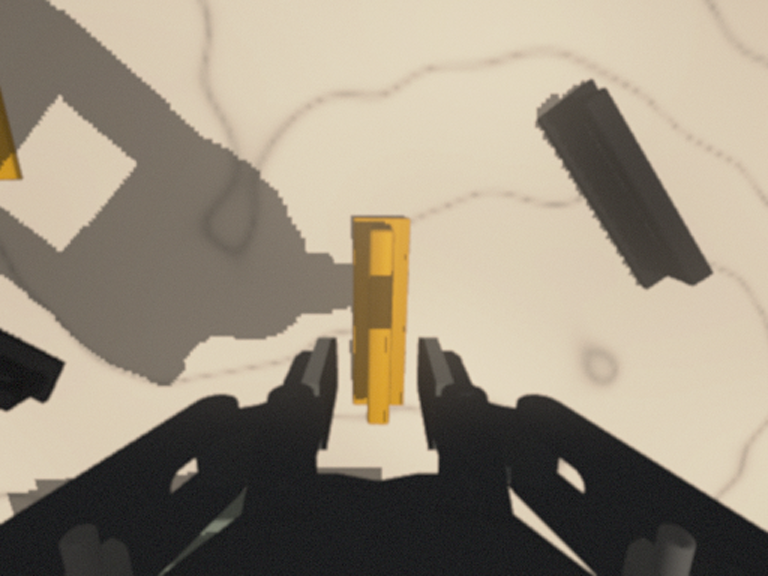

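```bash
python3 -m inch '[0.1,2,0,0,0,0,0.1,4,0,0,0,0,0.1,6,0,0,0,0,0.1,7,0,0,0,0,0.1,7.2,0,0,0,0,0.1,7.2,0,0,0,0]'
python3 -m inch '[0,0,0,0,0,0,0,0,0,0,0,0,0,0,0,0,0,0,0,0,0,0,0,0,0,0,0,0,0,0]' 1 60
python3 -m inch '[0,-2,0,0,0,0,0,-5,0,0,0,0,0,-9,0,0,0,0,0,-12,0,0,0,0,0,-14,0,0,0,0,0,-14,0,0,0,0]'
python3 - <<'E'
from h import *
go(506,356,150,-.5);snap('wrist','w30')
E
```

```text
time_s: 41.87
eef_pos: [553.6, -428.0, 17.4]
ee_rot: [-0.498, 0.498, -0.502, 0.503]
force: [-0.6, 0.4, 0.3]
grip_width: 0.349
time_s: 42.28
eef_pos: [553.6, -428.5, 18.0]
ee_rot: [-0.498, 0.498, -0.501, 0.504]
force: [-1.1, 1.6, 6.5]
grip_width: 0.119
time_s: 42.78
eef_pos: [554.2, -429.2, 162.1]
ee_rot: [-0.497, 0.498, -0.499, 0.506]
force: [-0.6, -0.1, -1.6]
grip_width: 0.12
GO [-78.48, 0.62, -5.61] [-0.007, -0.001, 0.007] rows 18.9 t 42.8
```

View pics/w30.png

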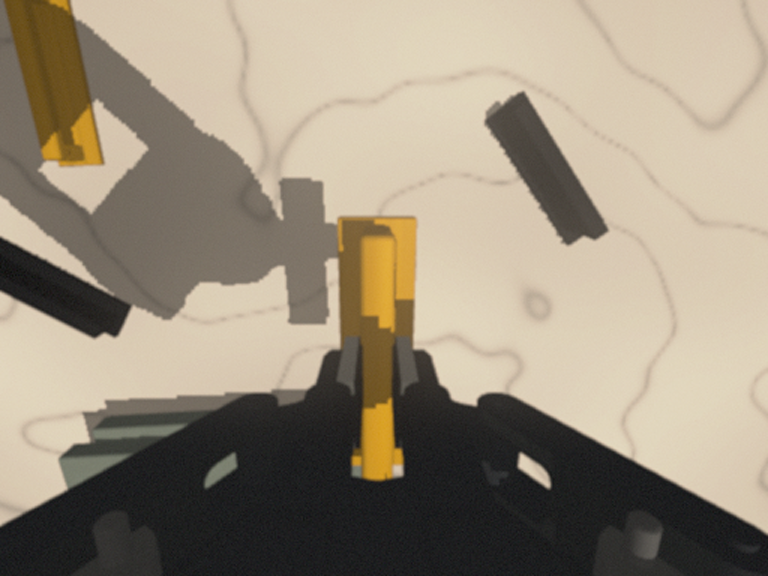

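```bash
python3 -m inch '[-4,0,0,0,0,0,-8,0,-0.4,0,0,0,-12,0,-0.8,0,0,0,-16,0,-1.2,0,0,0,-20,0,-1.6,0,0,0,-24,0,-2,0,0,0,-28,0,-2.4,0,0,0,-32,0,-2.8,0,0,0]'
python3 -m inch '[-4,0,0,0,0,0,-8,0,-0.4,0,0,0,-12,0,-0.8,0,0,0,-16,0,-1.2,0,0,0,-20,0,-1.6,0,0,0,-24,0,-2,0,0,0,-28,0,-2.4,0,0,0,-32,0,-2.8,0,0,0]'
python3 -m inch '[-4,0,0,0,0,0,-8,0,0,0,0,0,-12,0,0,0,0,0,-14.5,0,0,0,0,0,-14.5,0,0,0,0,0,-14.5,0,0,0,0,0]'
python3 - <<'E'
from h import *
go(506,356,150,-.5);snap('wrist','w31')
E
```

```text
time_s: 43.5
eef_pos: [526.8, -105.5, 154.2]
ee_rot: [0.497, -0.498, 0.504, -0.502]
force: [1.3, 0.1, -0.8]
grip_width: 0.117
time_s: 44.17
eef_pos: [502.0, 214.4, 154.3]
ee_rot: [0.497, -0.498, 0.503, -0.502]
force: [1.5, -0.2, -1.5]
grip_width: 0.115
time_s: 44.67
eef_pos: [503.7, 358.3, 153.7]
ee_rot: [0.497, -0.499, 0.502, -0.502]
force: [1.5, -0.6, -1.6]
grip_width: 0.117
GO [0.22, 0.37, 0.23] [0.003, 0.001, 0.001] rows 0.1 t 44.7
```

View pics/w31.png

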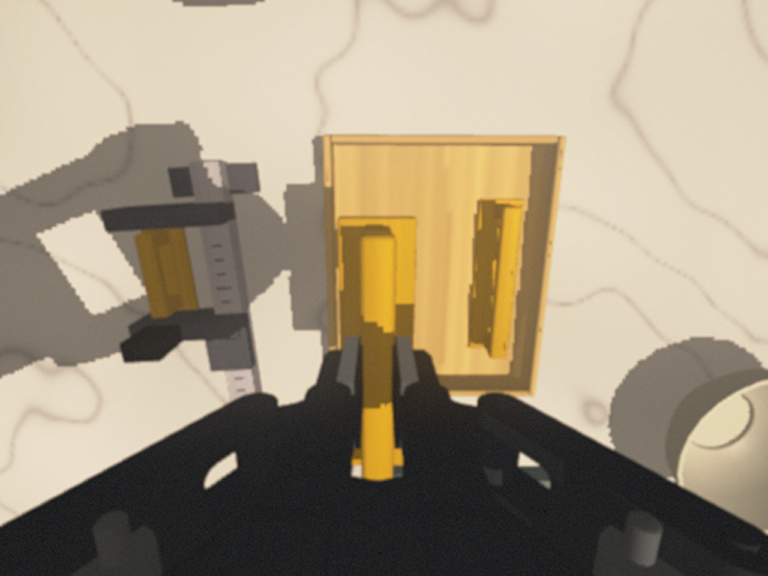

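```bash
python3 -m inch '[0.2,3,0.3,0,0,0,0.2,6,0.3,0,0,0,0.2,9,0.3,0,0,0,0.2,11,0.3,0,0,0,0.2,12.2,0.3,0,0,0,0.2,12.5,0.3,0,0,0,0.2,12.5,0.3,0,0,0]'
python3 -m inch '[0,0.1,0,0,0,0,0,0.2,0,0,0,0,0,0.2,0,0,0,0]'
```

```text
time_s: 45.3
eef_pos: [507.9, 354.8, 30.6]
ee_rot: [0.497, -0.498, 0.503, -0.503]
force: [0.6, -0.8, -1.3]
grip_width: 0.115
time_s: 45.55
eef_pos: [508.2, 355.7, 29.8]
ee_rot: [-0.498, 0.497, -0.502, 0.503]
force: [-0.0, 0.3, -0.9]
grip_width: 0.119
```

```bash
python3 -m inch '[0,0.2,0,0,0,0,0,0.4,0,0,0,0,0,0.5,0,0,0,0,0,0.5,0,0,0,0]'
python3 -m inch '[0,0.1,0,0,0,0,0,0.15,0,0,0,0,0,0.15,0,0,0,0]'
python3 -m inch '[0,0.1,0,0,0,0,0,0.1,0,0,0,0]'
```

```text
time_s: 45.88
eef_pos: [507.6, 355.5, 23.5]
ee_rot: [0.497, -0.498, 0.503, -0.502]
force: [0.4, 0.0, -0.5]
grip_width: 0.12
time_s: 46.13
eef_pos: [507.7, 355.6, 23.0]
ee_rot: [-0.498, 0.498, -0.502, 0.502]
force: [-3.6, -0.5, 5.9]
grip_width: 0.123
time_s: 46.3
eef_pos: [507.7, 355.6, 23.0]
ee_rot: [-0.498, 0.498, -0.502, 0.502]
force: [-6.7, -2.4, 12.9]
grip_width: 0.119
```

```bash
python3 -m inch '[0,-0.1,0,0,0,0,0,-0.1,0,0,0,0,0,-0.1,0,0,0,0]' 0.55
python3 -m inch '[0,-2,0,0,0,0,0,-5,0,0,0,0,0,-9,0,0,0,0,0,-13,0,0,0,0,0,-15,0,0,0,0,0,-15,0,0,0,0]'
python3 - <<'E'
from h import *
print(ctrl.sense()['eef_pos']);go(352,-260,170,1);snap('wrist','w32')
E
```

```text
time_s: 46.55
eef_pos: [507.9, 355.6, 22.3]
ee_rot: [-0.498, 0.497, -0.502, 0.503]
force: [0.9, 0.2, 0.1]
grip_width: 0.224
time_s: 47.05
eef_pos: [509.6, 356.4, 177.7]
ee_rot: [-0.501, 0.494, -0.501, 0.504]
force: [-0.4, 0.5, -0.0]
grip_width: 0.223
[509.55904729 356.42554497 177.70196501]
GO [61.8, 0.4, -15.15] [-0.008, -0.027, -0.004] rows 15.3 t 47.0
```

View pics/w32.png

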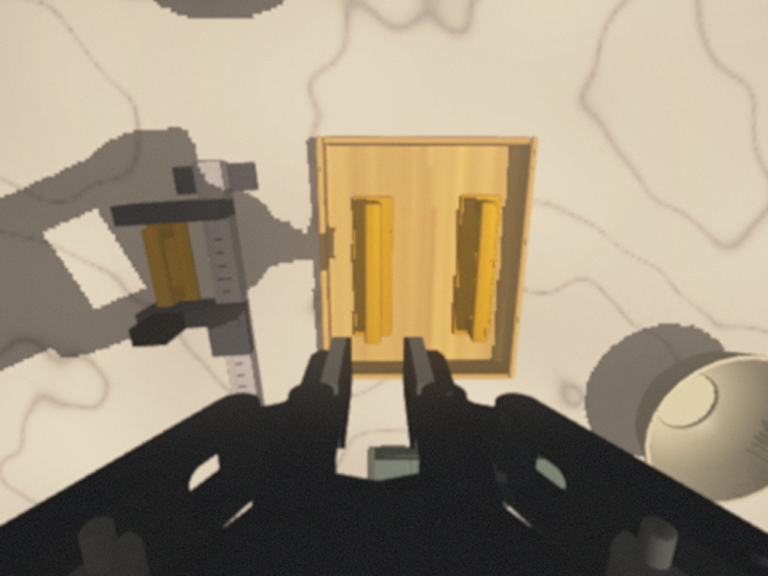

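```bash
python3 -m inch '[4,0,-1,0,0,0,8,0,-2,0,0,0,12,0,-3,0,0,0,16,0,-4,0,0,0,20,0,-5,0,0,0,24,0,-6,0,0,0,28,0,-7,0,0,0,32,0,-8,0,0,0]' 0.3
python3 -m inch '[4,0,-1,0,-0.02,0,8,0,-2,0,-0.02,0,12,0,-3,0,-0.02,0,16,0,-4,0,-0.02,0,20,0,-5,0,-0.02,0,24,0,-6,0,-0.02,0,28,0,-7,0,-0.02,0,30,0,-7,0,-0.02,0]'
python3 -m inch '[0,0,0,0,0,0,0,0,0,0,0,0]'
python3 - <<'E'
from h import *
print(ctrl.sense()['eef_pos'],yaw());snap('wrist','w33')
cal=ctrl.get_calibration('wrist');np.save('cal33.npy',cal,allow_pickle=True)
print(px([352,-299,30],cal)*1.5);go(352,-299,80,1)
E
```

```text
time_s: 47.77
eef_pos: [423.0, 34.9, 170.9]
ee_rot: [0.497, -0.498, 0.503, -0.502]
force: [0.6, -0.3, 0.1]
grip_width: 0.351
time_s: 48.43
eef_pos: [349.5, -266.1, 170.9]
ee_rot: [-0.502, 0.502, -0.499, 0.498]
force: [0.6, 0.6, -0.3]
grip_width: 0.351
time_s: 48.6
eef_pos: [350.9, -262.9, 170.8]
ee_rot: [0.502, -0.502, 0.499, -0.497]
force: [0.0, 0.8, 0.7]
grip_width: 0.348
[ 350.87945942 -262.94288368  170.83215489] 0.4608254883624018
[376.3793521  321.58214142]
GO [3.71, 9.1, 0.06] [0.001, -0.008, -0.002] rows 2.4 t 48.6
```

View pics/w33.png

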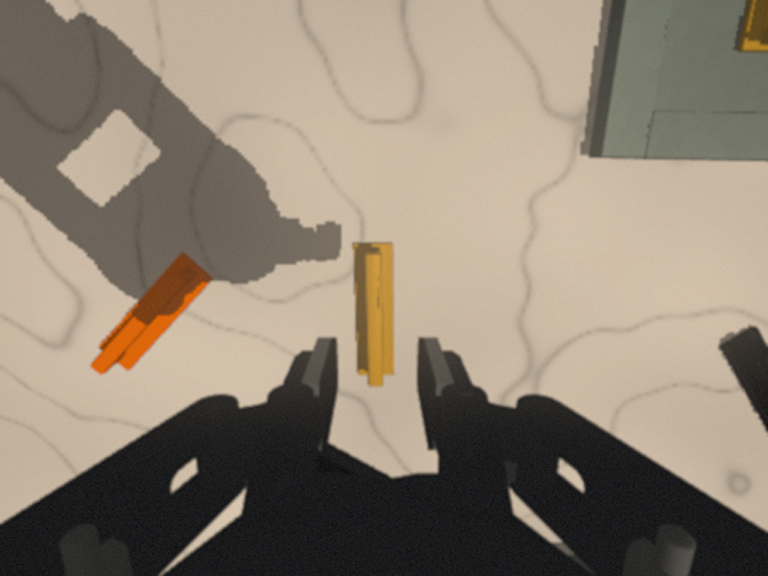

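```bash
python3 -m inch '[3.5,0,0,0,0,0,3.5,4,0,0,0,0,3.5,8,0,0,0,0,3.5,12,0,0,0,0,3.5,15,0,0,0,0,3.5,16,0,0,0,0,3.5,16,0,0,0,0,3.5,16,0,0,0,0]'
python3 - <<'E'
from h import *
print(ctrl.sense()['eef_pos']);snap('wrist','w34')
E
```

```text
time_s: 49.32
eef_pos: [352.5, -297.7, 13.2]
ee_rot: [-0.503, 0.503, -0.497, 0.497]
force: [-0.3, -0.0, -0.2]
grip_width: 0.349
[ 352.52000113 -297.70110658   13.20942905]
```

View pics/w34.png

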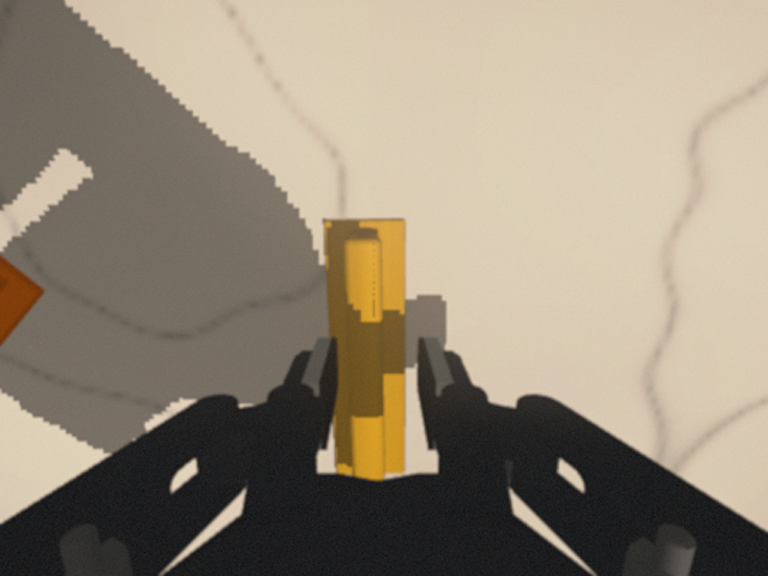

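```bash
python3 -m inch '[0,0,-0.3,0,0,0,0,0,-0.3,0,0,0,0,0,-0.3,0,0,0]'
python3 -m inch '[0,0,0,0,0,0,0,0,0,0,0,0,0,0,0,0,0,0,0,0,0,0,0,0,0,0,0,0,0,0]' 1 60
python3 -m inch '[0,-2,0,0,0,0,0,-5,0,0,0,0,0,-9,0,0,0,0,0,-12,0,0,0,0,0,-14,0,0,0,0,0,-14,0,0,0,0]'
python3 - <<'E'
from h import *
go(547,356,155,-.5);snap('wrist','w35')
E
```

```text
time_s: 49.62
eef_pos: [349.2, -298.4, 13.3]
ee_rot: [-0.502, 0.503, -0.497, 0.498]
force: [-0.4, -0.1, 0.6]
grip_width: 0.351
time_s: 50.03
eef_pos: [349.0, -298.1, 12.8]
ee_rot: [-0.502, 0.503, -0.497, 0.498]
force: [-1.5, 1.0, 6.1]
grip_width: 0.123
time_s: 50.53
eef_pos: [350.0, -299.4, 156.2]
ee_rot: [-0.502, 0.503, -0.495, 0.5]
force: [0.0, 0.0, 0.4]
grip_width: 0.12
GO [-65.33, -0.2, 20.36] [-0.004, 0.019, 0.006] rows 16.4 t 50.5
```

View pics/w35.png

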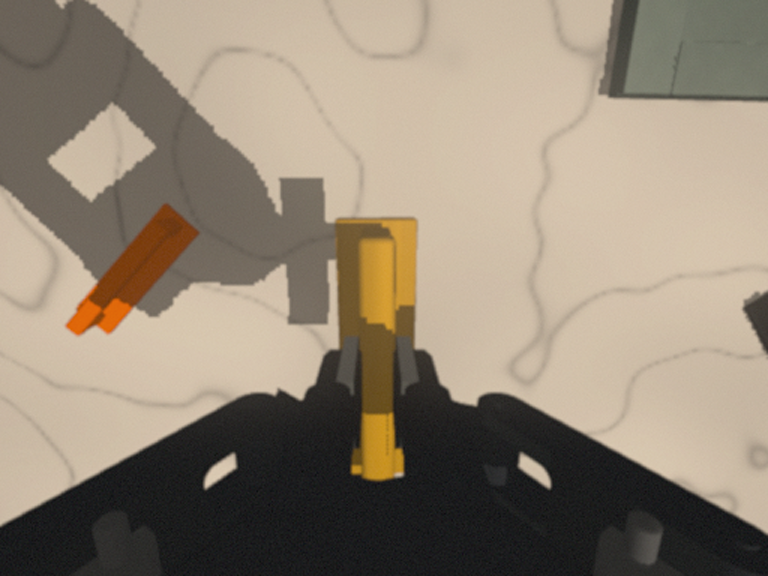

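```bash
python3 -m inch '[-3.9,0,1.2,0,0.01,0,-7.8,0,2.4,0,0.02,0,-11.7,0,3.6,0,0.02,0,-15.6,0,4.8,0,0.02,0,-19.5,0,6,0,0.02,0,-23.4,0,7.2,0,0.02,0,-27.3,0,8.4,0,0.02,0,-31.2,0,9.6,0,0.02,0]'
python3 -m inch '[-3.9,0,1.2,0,0,0,-7.8,0,2.4,0,0,0,-11.7,0,3.6,0,0,0,-15.6,0,4.8,0,0,0,-19.5,0,6,0,0,0,-23.4,0,7.2,0,0,0,-27.3,0,8.4,0,0,0,-31.2,0,9.6,0,0,0]'
python3 -m inch '[-2.9,0,0.6,0,0,0,-2.9,0,0.6,0,0,0,-2.9,0,0.6,0,0,0,-2.9,0,0.6,0,0,0]'
python3 - <<'E'
from h import *
go(547,356,155,-.5);snap('wrist','w36')
E
```

```text
time_s: 51.25
eef_pos: [441.2, 17.2, 150.8]
ee_rot: [0.497, -0.498, 0.503, -0.502]
force: [0.4, -0.9, -1.1]
grip_width: 0.122
time_s: 51.92
eef_pos: [540.4, 327.9, 149.9]
ee_rot: [0.496, -0.499, 0.503, -0.502]
force: [0.7, 0.2, -1.4]
grip_width: 0.117
time_s: 52.25
eef_pos: [546.7, 354.2, 150.5]
ee_rot: [0.496, -0.498, 0.503, -0.502]
force: [0.3, 0.1, -1.3]
grip_width: 0.121
GO [-0.18, -0.45, 0.03] [0.003, -0.001, 0.001] rows 0.1 t 52.2
```

View pics/w36.png

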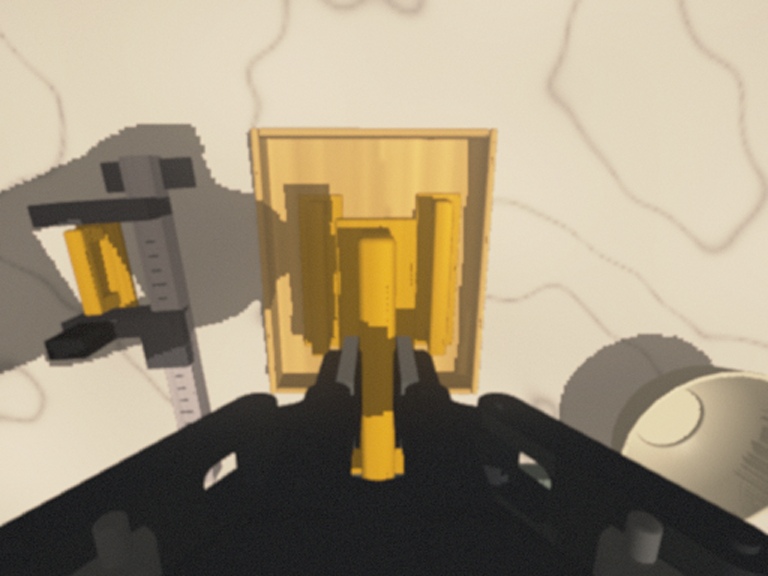

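```bash
python3 -m inch '[0,3,0,0,0,0,0,6,0,0,0,0,0,9,0,0,0,0,0,11,0,0,0,0,0,12.2,0,0,0,0,0,12.6,0,0,0,0,0,12.6,0,0,0,0]'
python3 -m inch '[0,0.2,0,0,0,0,0,0.3,0,0,0,0,0,0.3,0,0,0,0]'
python3 -m inch '[0,0.2,0,0,0,0,0,0.3,0,0,0,0,0,0.3,0,0,0,0]'
```

```text
time_s: 52.88
eef_pos: [547.3, 354.3, 26.2]
ee_rot: [0.497, -0.497, 0.503, -0.503]
force: [-0.2, -1.0, -0.0]
grip_width: 0.116
time_s: 53.13
eef_pos: [547.6, 355.1, 24.2]
ee_rot: [-0.498, 0.497, -0.502, 0.503]
force: [0.1, -0.7, -2.1]
grip_width: 0.123
time_s: 53.38
eef_pos: [547.1, 355.0, 20.2]
ee_rot: [0.497, -0.498, 0.502, -0.502]
force: [0.4, -0.6, -1.5]
grip_width: 0.119
```

```bash
python3 -m inch '[0,0.1,0,0,0,0,0,0.2,0,0,0,0,0,0.2,0,0,0,0]'
python3 -m inch '[0,0.1,0,0,0,0,0,0.1,0,0,0,0]'
python3 -m inch '[0,0,0,0,0,0,0,0,0,0,0,0,0,0,0,0,0,0]' 0.55
python3 -m inch '[0,-2,0,0,0,0,0,-5,0,0,0,0,0,-9,0,0,0,0,0,-13,0,0,0,0,0,-17,0,0,0,0,0,-20,0,0,0,0,0,-20,0,0,0,0]'
python3 - <<'E'
from h import *
snap('wrist','w37');go(480,150,270,-0.5)
E
```

```text
time_s: 53.63
eef_pos: [547.1, 354.9, 18.1]
ee_rot: [0.497, -0.498, 0.503, -0.502]
force: [0.1, -0.0, -1.6]
grip_width: 0.122
time_s: 53.8
eef_pos: [547.2, 355.0, 18.0]
ee_rot: [-0.498, 0.498, -0.502, 0.502]
force: [-2.3, -1.2, 4.8]
grip_width: 0.12
time_s: 54.05
eef_pos: [547.3, 355.0, 17.3]
ee_rot: [-0.498, 0.497, -0.502, 0.503]
force: [-0.5, -0.0, 0.0]
grip_width: 0.226
time_s: 54.63
eef_pos: [549.1, 355.8, 224.8]
ee_rot: [-0.501, 0.494, -0.501, 0.504]
force: [0.7, 0.4, 1.2]
grip_width: 0.225
GO [20.6, -5.0, -6.59] [-0.006, -0.001, -0.003] rows 5.3 t 54.7
```

View pics/w37.png

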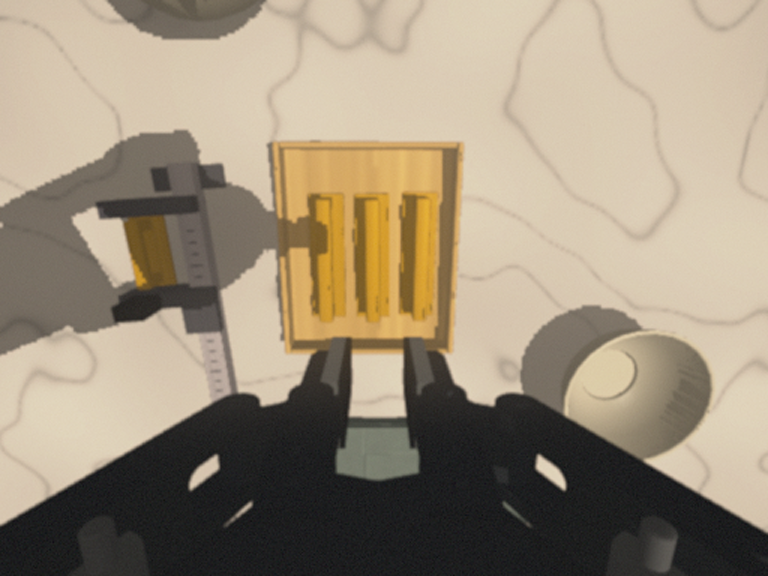

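All three long pulls lie in the tray, at columns 325, 372 and 420. Now a check of the front.

```bash
python3 -m inch '[4,0,0.4,0,0,0,8,0,0.8,0,0,0,12,0,1.2,0,0,0,16,0,1.6,0,0,0,20,0,2,0,0,0,24,0,2.4,0,0,0,28,0,2.8,0,0,0,32,0,3.2,0,0,0]'
python3 -m inch '[4,0,0.4,0,0,0,7,0,0.4,0,0,0,7,0,0.4,0,0,0,7,0,0.4,0,0,0]'
python3 - <<'E'
from h import *
print(ctrl.sense()['eef_pos']);snap('wrist','w38');np.save('cal38.npy',ctrl.get_calibration('wrist'),allow_pickle=True)
snap('top','t38')
im=cv2.imread('pics/w38.png');cv2.imwrite('pics/c38.png',cv2.resize(im[0:380,230:520],None,fx=1.55,fy=1.55,interpolation=cv2.INTER_CUBIC))
E
```

```text
time_s: 55.35
eef_pos: [575.4, 32.8, 216.0]
ee_rot: [0.497, -0.498, 0.503, -0.502]
force: [0.8, 0.2, 0.5]
grip_width: 0.225
time_s: 55.68
eef_pos: [578.9, -36.6, 216.0]
ee_rot: [0.496, -0.497, 0.504, -0.502]
force: [-0.4, 0.3, -0.3]
grip_width: 0.226
[578.88390956 -36.61459573 215.95676485]
```

View pics/w38.png

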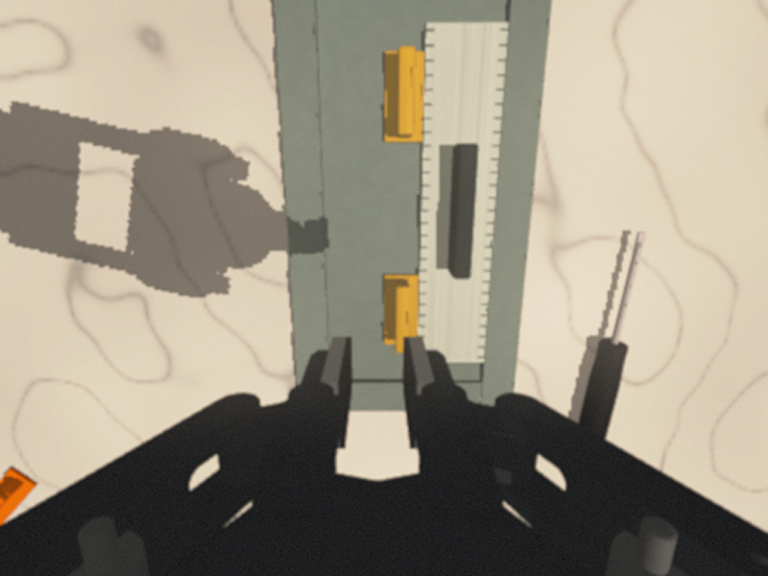

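View pics/t38.png

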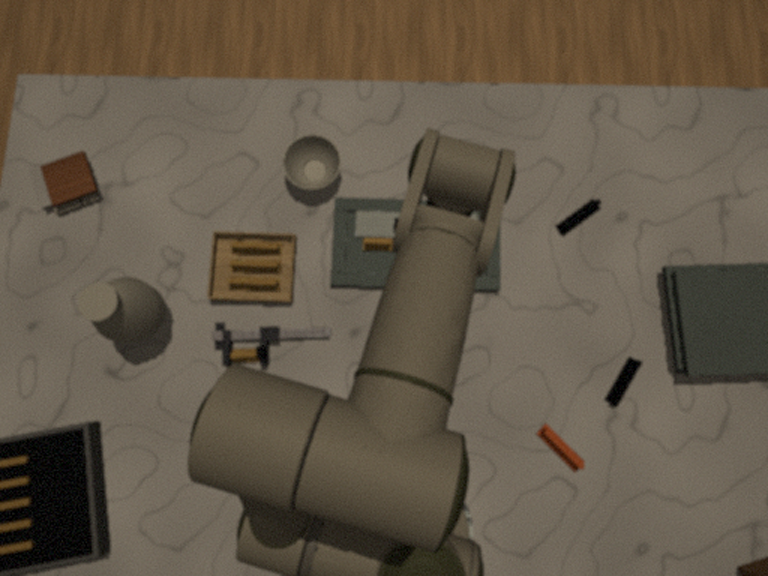

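Run:
```python
from h import *
im=cv2.imread('pics/w38.png');cv2.imwrite('pics/c38.png',cv2.resize(im[10:370,360:530],None,fx=1.6,fy=1.6,interpolation=cv2.INTER_CUBIC))
a=cv2.resize(im[20:150,370:470],None,fx=4,fy=4,interpolation=cv2.INTER_CUBIC);b=cv2.resize(im[250:380,370:470],None,fx=4,fy=4,interpolation=cv2.INTER_CUBIC)
cv2.imwrite('pics/c38.png',np.hstack([a,b])[:, :800])
```

```text
(no output)
```

View pics/c38.png

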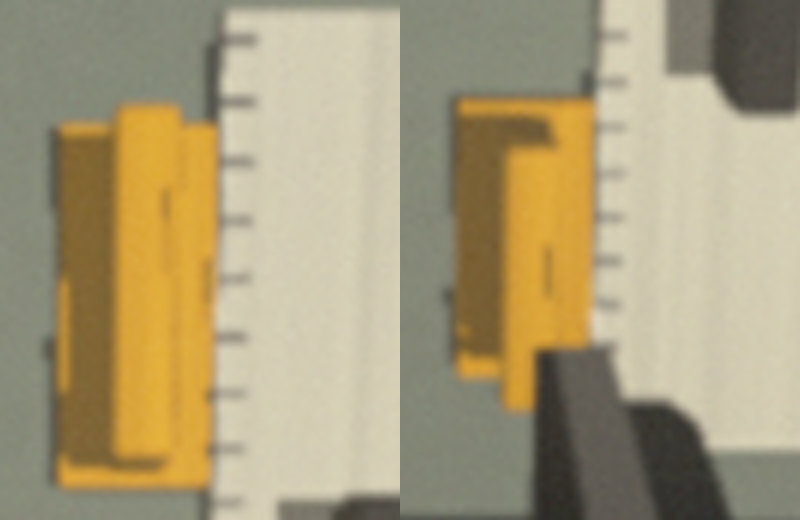

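Run:
```python
from h import *
im=cv2.imread('pics/w37.png');a=cv2.resize(im[150:350,80:260],None,fx=2.8,fy=2.8,interpolation=cv2.INTER_CUBIC)
cv2.imwrite('pics/c37.png',a)
im=cv2.imread('pics/w38.png');cv2.imwrite('pics/c38b.png',cv2.resize(im[0:400,440:530],None,fx=1.5,fy=1.5))
```

```text
(no output)
```

View pics/c37.png

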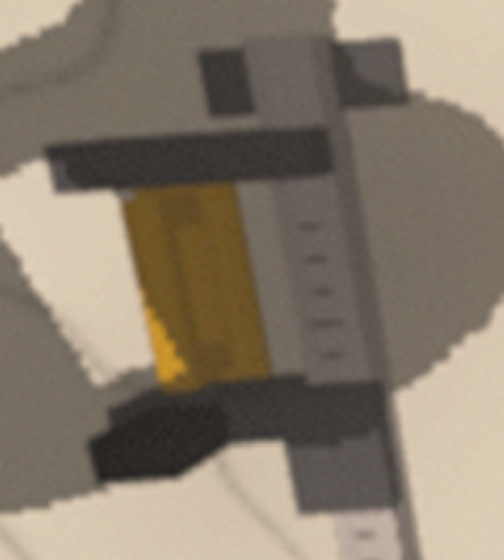

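View pics/c38b.png

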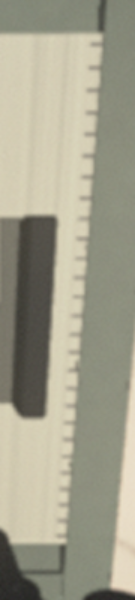

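The caliper picture shows the sample's plate touching both jaws, and the straightedge sits against the far rail along its whole length. I'll hand in now.

Run:
```python
from h import *
print(ctrl.sense()['time_s'],ctrl.sense()['force'],ctrl.finish_job())
```

```text
the job is handed in; nothing more can be done
55.7833 [ 0.07253666  0.51105026 -0.9233744 ] None
```

The job is handed in after about 56 s of the 200 s allowed. My last pictures showed everything in place.

- **Caliper:** The sample was the short pull. I pushed the jaw shut on it until it resisted with about 30 N, and the last close-up shows its plate touching both jaws. The first try missed: I misjudged where the thumb post was, and the fingers passed beside it. No force registered and the sample did not move, so I went back and did it again.
- **Straightedge:** It lies flat in the recess, pressed against the far rail, and the last picture shows no gap along its length.
- **Short pulls:** Both loose ones stand on their plates in one row against the straightedge's free edge, within its length. I pushed each one up until it touched. The close-up shows any gap is about 1 mm or less.
- **Long pulls:** All three lie side by side in the tray.
- **Left alone:** I did not touch the vase, bowl, screwdriver or the black and orange look-alikes. In the last pictures the arm covered part of the top view, so I judged some of these from the wrist camera.

I noticed no knocked parts and no grip slip. No check failed or disagreed with another at the end.

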